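Load the rocking mixer with its tube tray and start the timer

ROBOT

A 6-joint arm with a two-finger parallel gripper is mounted at the origin on the work surface. World frame = base frame: x ahead of the robot, y to its left, z up, the work surface at z = 0. Lengths are in m, angles in rad, forces in N, time in s.
With the tool pointing down it reaches from about 0.35 to 0.775 m from the base axis. Payload 5.5 kg.
Tool frame: the origin (TCP) lies at the very end of the fingers, on their centre line; the grasp point (between the pads) lies 19 mm behind it (grip_point_offset is the distance from the TCP to the grasp point, in m); z points along the fingers, y is the direction in which the jaws open and shut (so a half turn about z gives the same grasp; the last joint's range is limited). The gripper opens to 85 mm and grips with 20 to 120 N. Pads are 22 mm wide; open, the fingers measure 114 mm over their backs; the gripper's body (76 mm by 85 mm) begins 54 mm behind the grasp point. The pads swing forward as they close: fully open they stand 13 mm farther back than shut.
Start: joints at [1.051, 0.313, 0.046, 1.304, 0, 1.431], TCP at [0.213, 0.534, 0.231] pointing down, gripper open.
Joint ranges: [-2.76, 2.76], [-0.86, 1.69], [-1.03, 1.26], [-2.2, 2.34], [-1.47, 1.5], [-3.14, 3.14]. Speed limits (rad/s): [2.57, 2.57, 3.14, 3.14, 3.14, 3.14].

INTERFACE

Orientations are given as a unit quaternion [w, x, y, z].
In Python, from workcell import * gives the robot as it stands.
- The arm moves only by the shell command python3 -m crank 'ROWS' [OPENING] [FORCE]. ROWS is a JSON object of lists of equal length, an entry for each row: "travel": the shift along the tool's x, y, z in units of 40 mm (1.0 is 40 mm), a list of three; "turn": the turn about the tool's z in rad. In form: {"travel": [[x, y, z], ...], "turn": [turn, ...]}. A call has 1 to 5 rows; each row is the pose to reach, as a shift and turn from the pose commanded when the call began, along the tool's axes at that moment; what a row does not reach only later rows make up. A row lasts 1/12 s, in which the tool goes at most 41.7 mm and 7.16 degrees, less where a joint would pass 70% of its speed; a pose out of reach is approached as far as the arm can. A call with a gripper value outside its range is refused whole. OPENING is the finger opening in mm, from 0 to 85.4, set as the call begins (- or left out, the last holds). The fingers move at their own pace and stop on an object; FORCE is the grip in N (left out, the last holds). Time passes only in rows, so rows that repeat a pose let the fingers close. It gives the time, the measured TCP pose, the force and the opening at its end, in the units of the state.
- get_state(): the state, without advancing time (a new reading comes with each control period).
- read_camera(name): name is "side" or "top"; returns a dict with "image" (384x512x3 uint8, red, green, blue), "K" (3x3 intrinsics, pixels), "k1" (the pictures are not rectified: a ray, as slopes to the right and down, at radius r is drawn at 1 + k1 r^2 times it, then the intrinsics apply), "R" (3x3) and "t" (3): a world point X has camera coordinates R X + t. Camera axes: x right, y down, z forward; pixel columns grow to the right and rows downward; lengths in m; the calibration is good to about 2 mm. A picture is of the moment at which its call begins. There is no depth.
- hand_in(): hands the job in, once; it reports no verdict.
The state is a dict: "clock": time; "joint_pos": joint angles; "qvel": joint speeds; "tau": joint torques, N m; "tcp_pos": TCP position; "orientation": TCP orientation; "wrist_force": force on the tool from outside, world axes, zero at the start; "ft_torque": the same for the moment, N m; "finger_gap": finger opening in m.
Only numpy, scipy, OpenCV 4.12 (cv2) and the standard library are available. Lean on these libraries where they do the work, as an engineer would, in place of code of your own. Each camera call takes 0.05 s, during which the arm holds its last target. There are 200 camera calls.

TASK

The rocking mixer was left switched on: first turn its timer knob anticlockwise, back past the detent, to off. Get the grooved tube tray out of its deep wooden bin by lifting its handle end first, and set it flat inside the lip of the rocking mixer's platform. Then lay every amber sample tube that is on the bench crosswise in a V-groove of the tray, one to a groove and centred so that it rests on plain glass and not on its caps, and only after that turn the timer knob clockwise again until it clicks past its detent and stays in the run position. Leave the pen, stopper, cup and clamp where they are.

Things in the scene. Friction and masses are not known exactly. Their poses are not given: they have to be found in the camera images.
- tray_base (a point): White plastic tube tray, plate 200 x 92 x 6 mm, 0.2 kg, balancing near its middle; two notched rails along it and an upright grip blade at its +x end. Origin: centre of its underside; x along the tray towards the blade, y across, z up. It starts flat on the floor of the storage bin, blade end away from the robot, other end under the bin's strip.
- tray_handle (a point): Grip point on the tray's blade: 81 mm along +x from the tray's middle, 48 mm above its underside. The blade is 12 mm thick (along y) and 26 mm long (along x, 68 to 94 mm from the tray's middle); its top is 62 mm above the underside. Axes as the tray's.
- groove1 (a point): Where a tube's centre lies when cradled in groove 1: on the tray's middle line, x = -78 mm from its middle, 33.3 mm above the underside; axes as the tray's, the tube lies along y. The groove is a pair of 90 degree V-notches, 22 mm wide and 11 mm deep, in two rails 10 mm thick (centres at y = -37 and 37 mm, tops 33 mm above the underside); 64 mm free between the rails.
- groove2 (a point): Where a tube's centre lies when cradled in groove 2: on the tray's middle line, x = -28 mm from its middle, 33.3 mm above the underside; axes as the tray's, the tube lies along y. The groove is a pair of 90 degree V-notches, 22 mm wide and 11 mm deep, in two rails 10 mm thick (centres at y = -37 and 37 mm, tops 33 mm above the underside); 64 mm free between the rails.
- groove3 (a point): Where a tube's centre lies when cradled in groove 3: on the tray's middle line, x = 22 mm from its middle, 33.3 mm above the underside; axes as the tray's, the tube lies along y. The groove is a pair of 90 degree V-notches, 22 mm wide and 11 mm deep, in two rails 10 mm thick (centres at y = -37 and 37 mm, tops 33 mm above the underside); 64 mm free between the rails.
- bin_floor (a point): Deep narrow wooden bin, fixed to the bench. Origin: centre of its inner floor, 6 mm above the bench; x along it, away from the robot. Inside 212 (x) x 104 (y) mm, 80 mm deep; walls 9 mm, rim 86 mm above the bench. To get the tray out, lift its blade end (tilt 25 to 40 degrees), then draw it about 50 mm towards +x and up.
- bin_strip (a point): Middle of the underside of a fixed wooden strip across the bin at its -x end, 91 mm from the bin's middle: 30 mm wide (x), 8 mm thick, 52 mm above the inner floor, from wall to wall. The tray's end without the blade lies beneath it, so the tray cannot be raised level. Axes as the bin's.
- platform (a point): Centre of the level aluminium platform, 45 mm above the bench, of the white rocking mixer; mixer and platform are fixed and do not move. A lip 8 mm high and 8 mm thick runs round it; inside the lip it measures 212 (x) x 104 (y) mm. x along the platform, away from the robot; y towards the console with the timer knob.
- timer_grip (a point): Grip point of the mixer's black timer knob, on its vertical axis, 82 mm above the bench: a bar 42 mm long, 14 mm wide, its top 7 mm above this point, on a disc of 44 mm diameter whose upper face is 23 mm below this point. x of this point is along the bar and turns with the knob.
- timer (a joint): Angle of the timer knob: 0 off, 1.2 run, with a stop at each; grows clockwise seen from above. It starts at run. A sprung detent holds it at either end: it resists (at most about 0.12 N m) until the middle, 0.6 rad, and beyond that snaps on by itself to the other end and stays. Let go before the middle, it springs back.
- tube1_center (a point): Centre of a sample tube: amber glass, 16 mm diameter, 120 mm long, the outer 12 mm at each end a white hexagonal cap 21 mm across flats (96 mm of plain glass between); 45 g; both ends alike. x along the tube. Lying on its caps its centre is 10.5 mm up and it does not roll. Two or three such tubes are present.
- tube2_center (a point): Centre of a sample tube: amber glass, 16 mm diameter, 120 mm long, the outer 12 mm at each end a white hexagonal cap 21 mm across flats (96 mm of plain glass between); 45 g; both ends alike. x along the tube. Lying on its caps its centre is 10.5 mm up and it does not roll. Two or three such tubes are present.
- tube3_center (a point): Centre of a sample tube: amber glass, 16 mm diameter, 120 mm long, the outer 12 mm at each end a white hexagonal cap 21 mm across flats (96 mm of plain glass between); 45 g; both ends alike. x along the tube. Lying on its caps its centre is 10.5 mm up and it does not roll. Two or three such tubes are present.
- marker: Bystander, to be left alone: black marker pen lying on the bench, 135 mm long, 19 mm thick (square cap at one end); origin under its middle.
- stopper: Bystander, to be left alone: black tapered rubber stopper, 38 mm wide, 30 mm tall; origin at its foot.
- cup: Bystander, to be left alone: white plastic cup, 38 mm wide, 38 mm tall; origin at its foot.
- clamp: Bystander, to be left alone: dark steel boss-head clamp with a short rod, 70 mm long, 30 mm tall; origin under the head.
Mind the look-alikes: they are no part of the job. What is shaped like the part that bears tube2_center but green or pink is not meant.

How it is judged:
On the way, in this order (a step that is already met when the one before it is completed fails the run):
1. the mixer is switched off first: its timer knob is back at the off position (value of joint timer below 0.2 rad), for 0.2 s.
2. the handle end is lifted: the tray is tilted by more than 8 degrees with its low end still down in the bin (angle between tray_base's own z axis and vertical above 0.14 rad and z of groove1 in the frame of bin_floor below 0.1 m and horizontal distance between tray_base and bin_floor below 0.12 m), for 0.1 s.
3. the tray stands flat inside the platform's lip, let go (horizontal distance between tray_base and platform below 0.014 m and z of tray_base in the frame of platform between -0.004 and 0.004 m and angle between tray_base's own z axis and vertical below 0.04 rad and angle between the x axis of tray_base and the x axis of platform, either way round below 0.12 rad and contact force between the fingers and tray below 0.3 N), for 0.2 s.
4. every tube present lies cradled crosswise in a groove, let go, with the timer still off ((distance between tube1_center and groove1 below 0.01 m or distance between tube1_center and groove2 below 0.01 m or distance between tube1_center and groove3 below 0.01 m) and angle between the x axis of each of tube1_center, tube2_center, tube3_center and the y axis of tray_base, either way round below 0.08 rad and (distance between tube2_center and groove1 below 0.01 m or distance between tube2_center and groove2 below 0.01 m or distance between tube2_center and groove3 below 0.01 m) and (distance between tube3_center and groove1 below 0.01 m or distance between tube3_center and groove2 below 0.01 m or distance between tube3_center and groove3 below 0.01 m) and horizontal distance between tray_base and platform below 0.014 m and z of tray_base in the frame of platform between -0.004 and 0.004 m and angle between tray_base's own z axis and vertical below 0.04 rad and angle between the x axis of tray_base and the x axis of platform, either way round below 0.12 rad and contact force between the fingers and anything else below 0.3 N and value of joint timer below 0.5 rad), for 0.2 s.
5. the timer knob is clicked past its detent (value of joint timer above 0.95 rad), for 0.2 s.
At the end, for the whole second after the job is handed in: The tray lies flat inside the platform lip (centres within 14 mm, 7 degrees); every tube present rests in a groove (centre within 10 mm of the cradle point, 4.5 degrees of its direction); the timer stays beyond 0.95 rad; all at rest and let go (horizontal distance between tray_base and platform below 0.014 m and z of tray_base in the frame of platform between -0.004 and 0.004 m and angle between tray_base's own z axis and vertical below 0.04 rad and angle between the x axis of tray_base and the x axis of platform, either way round below 0.12 rad and (distance between tube1_center and groove1 below 0.01 m or distance between tube1_center and groove2 below 0.01 m or distance between tube1_center and groove3 below 0.01 m) and angle between the x axis of each of tube1_center, tube2_center, tube3_center and the y axis of tray_base, either way round below 0.08 rad and (distance between tube2_center and groove1 below 0.01 m or distance between tube2_center and groove2 below 0.01 m or distance between tube2_center and groove3 below 0.01 m) and (distance between tube3_center and groove1 below 0.01 m or distance between tube3_center and groove2 below 0.01 m or distance between tube3_center and groove3 below 0.01 m) and value of joint timer above 0.95 rad and linear speed of each of tube1, tube2, tube3, tray below 0.02 m/s); the robot touches nothing.
It fails at once if a bystander (pen, stopper, cup or clamp) is moved by more than 3 cm (distance of any of marker, stopper, cup, clamp from where it was at the start of the episode above 0.03 m).
Of tube1, tube2, tube3 only 2 to 3 are there at a start; the rules pass over those that are not, and their reading is None.
At some moment in a run one of tube1, tube2, tube3 may be knocked a few centimetres aside while the robot is not near it.
Once in a run the grip may slacken for a moment while it holds something.
It also fails if it takes over 200 s, if anything falls off the work surface, if the arm or the gripper's body presses on something with over 40 N, if the wrist force passes 120 N, or if a joint passes its speed limit or range.

## Working session

There is one attempt and no reset: what is moved stays moved. The work goes in short steps, Python scripts to look and compute and a shell command to move; the robot and the scene stay as the last step left them, time stands still between calls to the robot, and variables do not carry over. Pictures are saved under pics/ and viewed, about 12 in all and at most 16, crops included, and the job is handed in when it is done.

```bash
ls; mkdir -p pics; python3 - <<'E'
from workcell import *
import cv2
for n in("top","side"):
    c=read_camera(n); cv2.imwrite(f"pics/{n}0.png",c["image"][:,:,::-1]); print(n,c["K"],c["k1"],c["R"],c["t"])
s=get_state();print(s)
E
```

```text
pics
top [[492.39353031   0.         257.43587376]
 [  0.         492.39353031 197.88832711]
 [  0.           0.           1.        ]] -0.012318596506745405 [[-0.02854212 -0.99957557  0.00583384]
 [-0.98636787  0.02721781 -0.16228867]
 [ 0.16206101 -0.01038638 -0.98672608]] [0.0767484  0.55876056 1.14915331]
side [[476.42876689   0.         256.76074979]
 [  0.         476.42876689 186.70573563]
 [  0.           0.           1.        ]] -0.12360021207730246 [[ 0.81254445 -0.58281416  0.00995846]
 [-0.41788401 -0.59434375 -0.68711604]
 [ 0.40637971  0.55415085 -0.72647944]] [-0.39234347  0.32120679  1.2171186 ]
{'clock': 0.1, 'joint_pos': array([ 1.05139458e+00,  3.13931743e-01,  4.51115039e-02,  1.30360677e+00,
       -1.51185008e-06,  1.43118213e+00]), 'qvel': array([-1.84264052e-04, -4.06882385e-04,  2.76242766e-03, -4.17163419e-04,
       -2.23877572e-04,  4.69582709e-05]), 'tau': array([ 2.42820002e-03, -4.81727457e+01,  2.99243063e+01,  1.27274764e-02,
       -8.33097192e-05,  8.79646478e-06]), 'tcp_pos': array([0.21295781, 0.53362726, 0.23050211]), 'orientation': array([-2.63110377e-04,  1.88754514e-01,  9.82023965e-01, -7.71720514e-04]), 'wrist_force': array([ 0.11373627,  0.1762383 , -0.36912864]), 'ft_torque': array([-0.05805035, -0.01950965,  0.02755578]), 'finger_gap': 0.08508970270525883}
```

View pics/top0.png

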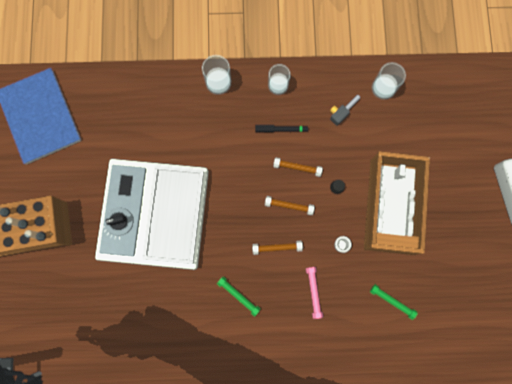

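View pics/side0.png

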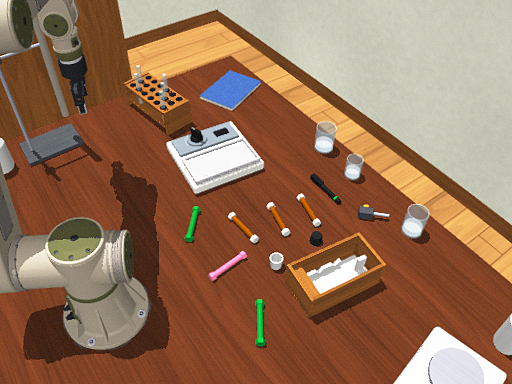

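The top view shows three amber tubes at about (298,167), (290,206) and (277,248). The mixer is around (152,214) with its knob at (118,221), and the bin is around (401,202). Next I'll measure.

```bash
cat > h.py <<'E'
from workcell import *
import cv2, numpy as np
def ray(c,uv):
    K=c["K"];d=(np.array(uv,float)-[K[0,2],K[1,2]])/[K[0,0],K[1,1]]
    x=d.copy()
    for _ in range(20): x=d/(1+c["k1"]*(x@x))
    R=np.array(c["R"]);return -R.T@np.array(c["t"]),R.T@np.array([*x,1])
def onz(c,uv,z):
    o,d=ray(c,uv);return o+d*(z-o[2])/d[2]
def two(c1,u1,c2,u2):
    o1,d1=ray(c1,u1);o2,d2=ray(c2,u2)
    s=np.linalg.lstsq(np.c_[d1,-d2],o2-o1,rcond=None)[0]
    a=o1+s[0]*d1;b=o2+s[1]*d2;return (a+b)/2,np.linalg.norm(a-b)
def proj(c,X):
    p=np.array(c["R"])@np.array(X,float)+np.array(c["t"]);x=p[:2]/p[2];x=x*(1+c["k1"]*(x@x))
    return x*[c["K"][0,0],c["K"][1,1]]+[c["K"][0,2],c["K"][1,2]]
def tubes(c,z=0.0105):
    h=cv2.cvtColor(c["image"],cv2.COLOR_RGB2HSV)
    m=cv2.inRange(h,(8,170,120),(22,255,255));out=[]
    for k in cv2.findContours(m,cv2.RETR_EXTERNAL,cv2.CHAIN_APPROX_NONE)[0]:
        r=cv2.minAreaRect(k)
        if 25<max(r[1])<70 and 3<min(r[1])<14:
            b=cv2.boxPoints(r)
            if np.linalg.norm(b[1]-b[0])<np.linalg.norm(b[2]-b[1]): e=(b[0]+b[1])/2,(b[2]+b[3])/2
            else: e=(b[1]+b[2])/2,(b[3]+b[0])/2
            A,B=onz(c,e[0],z),onz(c,e[1],z);v=B-A
            out.append(((A+B)/2,np.degrees(np.arctan2(v[1],v[0]))%180,np.linalg.norm(v),r[0]))
    return out
def tool(s=None):
    s=s or get_state();w,x,y,z=s["orientation"]
    from scipy.spatial.transform import Rotation as Q
    return s,np.array(s["tcp_pos"]),Q.from_quat([x,y,z,w]).as_matrix()
def go(X=None,yaw=None):
    "shift in tool units to put TCP at X; yaw = world angle (deg) of jaw (tool y) direction"
    s,p,R=tool();a=np.degrees(np.arctan2(R[1,1],R[0,1]))
    if X is not None: print("travel",np.round(R.T@(np.array(X)-p)/.04,3))
    if yaw is not None:
        d=(yaw-a+90)%180-90; print("turn(rad)",round(-np.radians(d),3))
    print("tcp",p.round(4),"jaw",round(a,2),"q6",round(s["joint_pos"][5],2),"F",np.round(s["wrist_force"],1),"gap",round(s["finger_gap"]*1000,1),"t",round(s["clock"],2))
E
python3 - <<'E'
from h import *
c=read_camera("top");im=c["image"][:,:,::-1]
for t in tubes(c): print(np.round(t[0],4),round(t[1],1),round(t[2],4),np.round(t[3]))
a=cv2.resize(im[150:280,90:220],None,fx=6,fy=6,interpolation=cv2.INTER_CUBIC)[:600]
b=cv2.resize(im[145:260,365:435],None,fx=6,fy=6,interpolation=cv2.INTER_CUBIC)[:600]
cv2.imwrite("pics/mix.png",cv2.resize(im[150:280,90:220],None,fx=4.6,fy=4.6,interpolation=cv2.INTER_CUBIC))
cv2.imwrite("pics/bin.png",cv2.resize(im[145:260,365:435],None,fx=5,fy=5,interpolation=cv2.INTER_CUBIC))
E
```

```text
[0.4423 0.0161 0.0105] 92.5 0.0896 [277. 247.]
[ 0.5464 -0.0175  0.0105] 77.4 0.0899 [289. 205.]
[ 0.645  -0.0427  0.0105] 76.8 0.0896 [297. 166.]
```

View pics/mix.png

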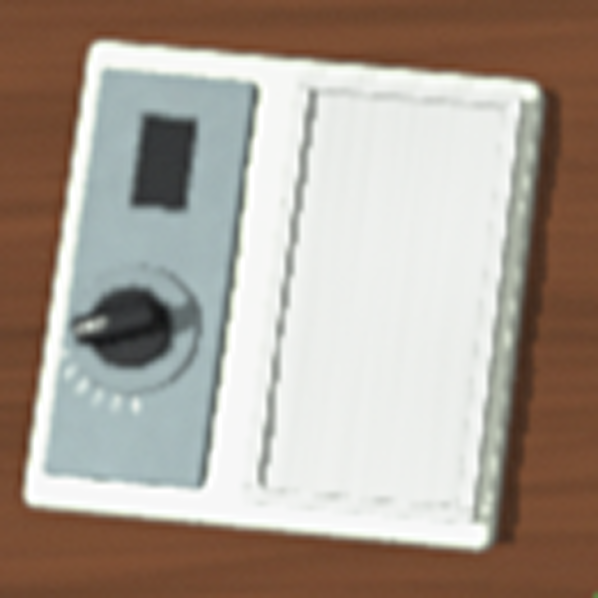

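View pics/bin.png

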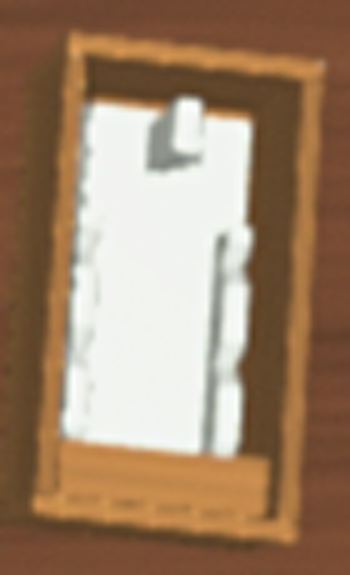

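The mixer crop shows the inner lip corners near (312,90), (517,104), (477,518) and (262,488), with the knob bar running from about (75,327) to (170,310). The bin crop shows the rim corners near (75,37), (323,62), (295,540) and (35,500), and the blade top near (190,120).

```bash
python3 - <<'E'
from h import *
c=read_camera("top");s=read_camera("side")
f=lambda p,o,k:(np.array(p)+.5)/k-.5+np.array(o)
P=[onz(c,f(p,(90,150),4.6),.049) for p in((312,90),(517,104),(477,518),(262,488))]
print("plat",np.mean(P,0).round(4),[np.linalg.norm(P[i]-P[i-1]).round(4) for i in range(4)])
for a,b in((3,0),(2,1),(1,0),(2,3)):
    v=P[b]-P[a];print("ang",np.degrees(np.arctan2(v[1],v[0])).round(2))
B=[onz(c,f(p,(365,145),5),.086) for p in((72,36),(324,62),(296,540),(36,502))]
print("bin",np.mean(B,0).round(4),[np.linalg.norm(B[i]-B[i-1]).round(4) for i in range(4)])
for a,b in((3,0),(2,1),(1,0),(2,3)):
    v=B[b]-B[a];print("ang",np.degrees(np.arctan2(v[1],v[0])).round(2))
print("blade tops",[onz(c,f(p,(365,145),5),.068).round(4) for p in((177,96),(205,99),(201,150),(172,148))])
print("tray end corners z.012",[onz(c,f(p,(365,145),5),.012).round(4) for p in((88,102),(250,116))])
print("bar ends",[onz(c,f(p,(90,150),4.6),.089).round(4) for p in((75,327),(168,312))], "disc",onz(c,f((135,327),(90,150),4.6),.070))
im=s["image"][:,:,::-1]
A=cv2.resize(im[115:200,160:270],None,fx=5,fy=5,interpolation=cv2.INTER_CUBIC)
cv2.imwrite("pics/side_mix.png",A)
h=cv2.cvtColor(c["image"],cv2.COLOR_RGB2HSV)
for n,cc,(x0,y0,x1,y1) in(("top",c,(102,205,135,235)),("side",s,(180,118,215,150))):
    g=cc["image"][y0:y1,x0:x1].max(2)
    m=(g<75).astype(np.uint8);k=max(cv2.findContours(m,0,1)[0],key=cv2.contourArea);r=cv2.minAreaRect(k);print(n,np.array(r[0])+[x0,y0],r[1:],cv2.contourArea(k))
E
```

```text
plat [0.5259 0.2606 0.049 ] [np.float64(0.2108), np.float64(0.1091), np.float64(0.2184), np.float64(0.1122)]
ang -6.78
ang -6.0
ang 84.44
ang 80.54
bin [ 0.5377 -0.2753  0.086 ] [np.float64(0.2232), np.float64(0.1207), np.float64(0.2283), np.float64(0.121)]
ang -8.22
ang -8.14
ang 82.42
ang 80.03
blade tops [array([ 0.6308, -0.2851,  0.068 ]), array([ 0.629 , -0.2986,  0.068 ]), array([ 0.604 , -0.2947,  0.068 ]), array([ 0.6053, -0.2807,  0.068 ])]
tray end corners z.012 [array([ 0.6417, -0.2571,  0.012 ]), array([ 0.6323, -0.3387,  0.012 ])]
bar ends [array([0.5097, 0.414 , 0.089 ]), array([0.516 , 0.3673, 0.089 ])] disc [0.51122369 0.38898104 0.07      ]
top [118.28000069 220.96000099] ((16.799999237060547, 16.0), 36.869895935058594) 185.5
side [190.69672108 134.3360672 ] ((22.15038299560547, 17.28498077392578), 50.19443130493164) 181.0
```

View pics/side_mix.png

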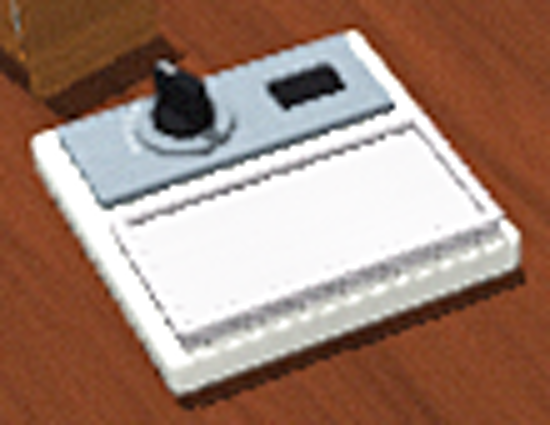

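The side crop shows the knob's white pointer tip at crop (165,65) and the platform lip edges. The measured lip width of 109–112 mm doesn't match the stated 104 mm, so I'll take a contrast-stretched look.

```bash
python3 - <<'E'
from h import *
c=read_camera("top");s=read_camera("side")
for cc in(c,s): print("cam",ray(cc,(256,192))[0].round(3))
acc=[c["image"].astype(float)]
for _ in range(3): acc.append(read_camera("top")["image"].astype(float))
im=np.mean(acc,0)[:,:,::-1]
g=np.clip((im-170)/85,0,1)**2*255
A=cv2.resize(g[160:275,140:212].astype(np.uint8),None,fx=5,fy=5,interpolation=cv2.INTER_NEAREST)
g=np.clip((s["image"][:,:,::-1].astype(float)-170)/85,0,1)**2*255
B=cv2.resize(g[132:196,175:265].astype(np.uint8),None,fx=4.6,fy=4.6,interpolation=cv2.INTER_NEAREST)
o=np.zeros((600,360+B.shape[1]+10,3),np.uint8);o[:A.shape[0],:360]=A;o[:B.shape[0],370:]=B
cv2.imwrite("pics/con.png",o);print(o.shape)
f=lambda p,o,k:(np.array(p)+.5)/k-.5+np.array(o)
print("tip",two(c,f((75,327),(90,150),4.6),s,f((163,65),(160,115),5)))
for X in((.5125,.391,.059),(.5125,.391,.089)): print(proj(c,X),proj(s,X))
E
```

```text
cam [0.367 0.073 1.224]
cam [-0.042 -0.712  1.109]
(600, 784, 3)
tip (array([0.51094591, 0.41410639, 0.08691718]), np.float64(0.0022652308106148908))
[119.37164625 220.72494001] [196.42316408 137.44950513]
[115.86973611 219.21657312] [195.70685191 130.58889582]
```

View pics/con.png

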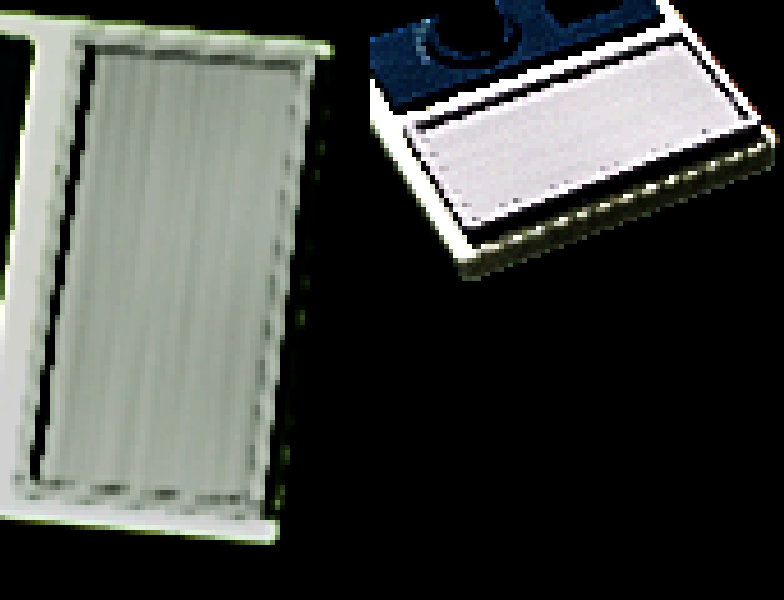

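The stretched view shows the brushed platform clearly. Its inner corners in the 5× top crop are about (97,52), (304,66), (257,500) and (40,486), and the left dark line is the lip's shaded inner face.

```bash
python3 - <<'E'
from h import *
c=read_camera("top");s=read_camera("side")
f=lambda p:np.array(p)/5-.5+np.array((140,160))
g=lambda p:(np.array(p)-[370,0])/4.6-.5+np.array((175,132))
P=[onz(c,f(p),z) for p,z in(((97,52),.045),((304,66),.049),((257,500),.053),((40,486),.047))]
def rep(P):
    print("plat",np.mean(P,0).round(4),[np.linalg.norm(P[i]-P[i-1]).round(4) for i in range(4)])
    for a,b in((3,0),(2,1),(1,0),(2,3)):
        v=P[b]-P[a];print("ang",np.degrees(np.arctan2(v[1],v[0])).round(2))
rep(P)
# side: order +x+y, +x-y, -x-y, -x+y ; far edges base .045, near edges lip top .053
Q=[onz(s,g(p),z) for p,z in(((685,45),.045),((754,124),.049),((476,226),.053),((418,133),.049))]
rep(Q)
E
```

```text
plat [0.5264 0.2618 0.0485] [np.float64(0.2123), np.float64(0.1023), np.float64(0.2111), np.float64(0.1044)]
ang -7.0
ang -6.48
ang 84.01
ang 84.65
plat [0.5276 0.2597 0.049 ] [np.float64(0.211), np.float64(0.102), np.float64(0.2149), np.float64(0.1068)]
ang -7.39
ang -6.11
ang 84.06
ang 81.93
```

```bash
python3 -c "
from h import *
go((.5125,.391,.14),7.7)"
```

```text
travel [-8.275 -0.548  2.284]
turn(rad) 1.057
tcp [0.2132 0.5341 0.2314] jaw 68.24 q6 1.43 F [-0.8 -0.   0. ] gap 85.3 t 0.6
```

```bash
python3 -m crank '{"travel":[[-0.9,0,0],[-1.8,-0.1,0],[-2.7,-0.2,0],[-3.6,-0.25,0],[-4.5,-0.3,0]],"turn":[0.1,0.2,0.3,0.4,0.5]}' 40 60; python3 -c "
from h import *
go((.5125,.391,.14),7.7)"
```

```text
clock: 1.02
tcp_pos: [0.3771, 0.4554, 0.2315]
orientation: [0.0, 0.428, 0.904, 0.0]
wrist_force: [-0.3, 1.1, 0.4]
finger_gap: 0.0402
travel [-3.39   1.596  2.288]
turn(rad) 0.552
tcp [0.3771 0.4554 0.2315] jaw 39.34 q6 1.63 F [-0.3  1.1  0.4] gap 40.2 t 1.02
```

```bash
python3 -m crank '{"travel":[[-0.8,0.4,0.4],[-1.6,0.8,0.9],[-2.4,1.2,1.4],[-3.3,1.5,1.9],[-3.4,1.6,2.29]],"turn":[0.11,0.22,0.33,0.44,0.55]}'; python3 -m crank '{"travel":[[0,0,0]],"turn":[0]}' ; python3 -c "
from h import *
go((.5125,.391,.065),7.7)"
```

```text
clock: 1.43
tcp_pos: [0.5167, 0.3886, 0.138]
orientation: [0.001, 0.66, 0.752, 0.0]
wrist_force: [0.0, -0.8, -0.7]
finger_gap: 0.0399
clock: 1.52
tcp_pos: [0.5126, 0.3893, 0.1353]
orientation: [-0.001, 0.658, 0.753, -0.003]
wrist_force: [-0.9, -0.8, -0.3]
finger_gap: 0.0401
travel [0.047 0.012 1.757]
turn(rad) -0.0
tcp [0.5126 0.3893 0.1353] jaw 7.68 q6 1.96 F [-0.9 -0.8 -0.3] gap 40.1 t 1.52
```

```bash
python3 -m crank '{"travel":[[0.05,0,0.6],[0.05,0,1.2],[0.05,0,1.7],[0.05,0,1.75],[0.05,0,1.75]],"turn":[0,0,0,0,0]}'; python3 -m crank '{"travel":[[0,0,0],[0,0,0],[0,0,0],[0,0,0]],"turn":[0,0,0,0]}' 0 60; python3 -c "
from h import *
go((.5125,.391,.065),7.7)"
```

```text
clock: 1.93
tcp_pos: [0.5099, 0.3944, 0.0694]
orientation: [-0.001, 0.654, 0.756, -0.001]
wrist_force: [-0.4, -0.5, 0.1]
finger_gap: 0.0397
clock: 2.27
tcp_pos: [0.5144, 0.3957, 0.0725]
orientation: [0.001, 0.655, 0.756, 0.003]
wrist_force: [5.0, 1.5, 2.3]
finger_gap: 0.0135
travel [-0.109 -0.065  0.187]
turn(rad) 0.009
tcp [0.5144 0.3957 0.0725] jaw 8.19 q6 1.96 F [5.  1.5 2.3] gap 13.5 t 2.27
```

```bash
python3 -m crank '{"travel":[[0,0,0],[0,0,0],[0,0,0],[0,0,0],[0,0,0]],"turn":[-0.12,-0.24,-0.36,-0.48,-0.6]}'; python3 -m crank '{"travel":[[0,0,0],[0,0,0],[0,0,0],[0,0,0],[0,0,0]],"turn":[-0.12,-0.24,-0.36,-0.48,-0.6]}';python3 -m crank '{"travel":[[0,0,0],[0,0,0]],"turn":[0,0]}'; python3 -c "
from h import *
go((.5125,.391,.065),7.7+68.8)"
```

```text
clock: 2.68
tcp_pos: [0.5151, 0.3951, 0.0724]
orientation: [0.003, 0.401, 0.916, 0.003]
wrist_force: [6.5, 0.5, 1.9]
finger_gap: 0.0127
clock: 3.1
tcp_pos: [0.5155, 0.3957, 0.0725]
orientation: [0.004, 0.112, 0.994, 0.002]
wrist_force: [7.7, 3.3, -0.1]
finger_gap: 0.0123
clock: 3.27
tcp_pos: [0.5155, 0.3956, 0.0725]
orientation: [0.004, 0.115, 0.993, 0.002]
wrist_force: [7.2, 2.2, -1.4]
finger_gap: 0.0124
travel [ 0.048 -0.131  0.186]
turn(rad) 0.006
tcp [0.5155 0.3956 0.0725] jaw 76.83 q6 0.76 F [ 7.2  2.2 -1.4] gap 12.4 t 3.27
```

```bash
python3 -m crank '{"travel":[[0,0,0],[0,0,0],[0,0,0]],"turn":[0,0,0]}' 40; python3 -m crank '{"travel":[[0,0,-0.9],[0,0,-1.8],[0,0,-2.7],[0,0,-3.6],[0,0,-4.0]],"turn":[0,0,0,0,0]}'; python3 -c "
from h import *
go((.6173,-.2898,.2),82)"
```

```text
clock: 3.52
tcp_pos: [0.5112, 0.3941, 0.0703]
orientation: [-0.0, 0.115, 0.993, -0.0]
wrist_force: [-0.1, 0.8, 0.2]
finger_gap: 0.0398
clock: 3.93
tcp_pos: [0.5123, 0.3949, 0.2355]
orientation: [0.002, 0.115, 0.993, 0.002]
wrist_force: [1.2, 0.3, 0.5]
finger_gap: 0.0402
travel [ -6.446 -16.075   0.845]
turn(rad) -0.09
tcp [0.5123 0.3949 0.2355] jaw 76.85 q6 0.76 F [1.2 0.3 0.5] gap 40.2 t 3.93
```

```bash
python3 -m crank '{"travel":[[-0.4,-1.0,0],[-0.8,-2.0,0],[-1.2,-3.0,0],[-1.6,-4.0,0],[-2.0,-5.0,0]],"turn":[0,0,0,0,0]}' 26;python3 -m crank '{"travel":[[-0.4,-1.0,0],[-0.8,-2.0,0],[-1.2,-3.0,0],[-1.6,-4.0,0],[-2.0,-5.0,0]],"turn":[0,0,0,0,0]}';python3 -m crank '{"travel":[[-0.4,-1.0,0],[-0.8,-2.0,0],[-1.2,-3.0,0],[-1.6,-4.0,0],[-2.0,-5.0,0]],"turn":[0,0,0,0,0]}'; python3 -c "
from h import *
c=read_camera('top');cv2.imwrite('pics/k1.png',cv2.resize(c['image'][150:280,90:220,::-1],None,fx=3,fy=3))
go((.6173,-.2898,.2),81.5)"
```

```text
clock: 4.35
tcp_pos: [0.5421, 0.1866, 0.2299]
orientation: [-0.0, 0.114, 0.993, 0.0]
wrist_force: [1.0, 0.6, 0.3]
finger_gap: 0.026
clock: 4.77
tcp_pos: [0.5735, -0.0195, 0.23]
orientation: [-0.0, 0.115, 0.993, 0.0]
wrist_force: [0.8, 0.1, -0.6]
finger_gap: 0.026
clock: 5.18
tcp_pos: [0.6049, -0.2254, 0.2299]
orientation: [-0.0, 0.115, 0.993, 0.0]
wrist_force: [0.6, -0.0, 0.4]
finger_gap: 0.0257
travel [-0.608 -1.296  0.725]
turn(rad) -0.088
tcp [ 0.6058 -0.2336  0.2288] jaw 76.47 q6 -0.25 F [ 3.3 -5.3 -0.2] gap 26.1 t 5.23
```

View pics/k1.png

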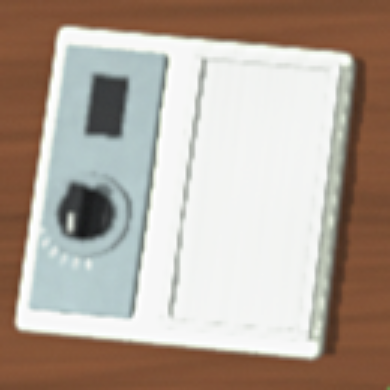

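The knob's bar now runs along x, with its pointer at crop (70,222) towards the robot, so it has turned about 69° to off. Next is the blade.

```bash
python3 -m crank '{"travel":[[-0.3,-0.7,0],[-0.6,-1.3,0],[-0.6,-1.3,0.7],[-0.6,-1.3,1.4],[-0.6,-1.3,2.2]],"turn":[-0.03,-0.09,-0.09,-0.09,-0.09]}' 28;python3 -m crank '{"travel":[[0,0,0],[0,0,0]],"turn":[0,0]}'; python3 -c "
from h import *
go((.6173,-.2898,.038),81.5)
go((.6173,-.2898,.038),81.5)
s=read_camera('top');cv2.imwrite('pics/b1.png',cv2.resize(s['image'][140:260,350:450,::-1],None,fx=4,fy=4,interpolation=2))"
```

```text
clock: 5.65
tcp_pos: [0.6173, -0.2806, 0.1419]
orientation: [0.001, 0.07, 0.998, -0.0]
wrist_force: [0.3, -0.2, -0.4]
finger_gap: 0.0281
clock: 5.82
tcp_pos: [0.6152, -0.2785, 0.1399]
orientation: [-0.003, 0.07, 0.998, 0.001]
wrist_force: [-0.1, 0.7, 0.9]
finger_gap: 0.0279
travel [-0.106 -0.28   2.546]
turn(rad) 0.009
tcp [ 0.6152 -0.2785  0.1399] jaw 82.0 q6 -0.4 F [-0.1  0.7  0.9] gap 27.9 t 5.82
travel [-0.106 -0.28   2.546]
turn(rad) 0.009
tcp [ 0.6152 -0.2785  0.1399] jaw 82.0 q6 -0.4 F [-0.1  0.7  0.9] gap 27.9 t 5.82
```

View pics/b1.png

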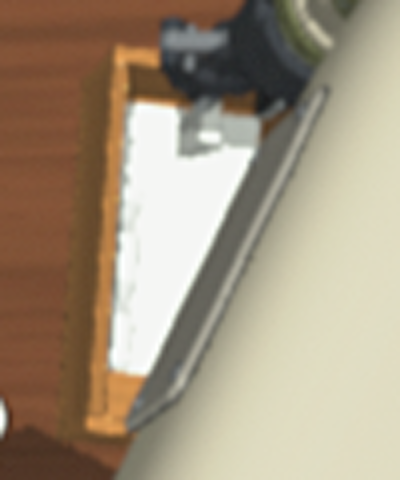

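```bash
python3 -m crank '{"travel":[[-0.05,-0.2,0],[-0.05,-0.2,0.6],[-0.05,-0.2,0.6],[-0.05,-0.2,0.6]],"turn":[0,0,0,0]}' 28; python3 -c "
from h import *
go((.6173,-.2898,.038),81.5)"; python3 -m crank '{"travel":[[0,0,0]],"turn":[0]}';python3 -m crank '{"travel":[[0,0,0]],"turn":[0]}';python3 -m crank '{"travel":[[0,0,0]],"turn":[0]}'
```

```text
clock: 6.2
tcp_pos: [0.6179, -0.2883, 0.1186]
orientation: [-0.0, 0.07, 0.998, 0.0]
wrist_force: [0.3, -0.4, -0.3]
finger_gap: 0.0281
travel [ 0.009 -0.039  2.015]
turn(rad) 0.008
tcp [ 0.6179 -0.2883  0.1186] jaw 81.98 q6 -0.41 F [ 0.3 -0.4 -0.3] gap 28.1 t 6.2
clock: 6.28
tcp_pos: [0.6185, -0.2885, 0.1195]
orientation: [0.001, 0.07, 0.998, -0.0]
wrist_force: [-1.0, -0.5, -0.4]
finger_gap: 0.0281
clock: 6.37
tcp_pos: [0.6187, -0.2886, 0.1196]
orientation: [0.001, 0.07, 0.998, -0.001]
wrist_force: [0.8, 0.1, -0.8]
finger_gap: 0.0279
clock: 6.45
tcp_pos: [0.6185, -0.2884, 0.1192]
orientation: [0.001, 0.07, 0.998, -0.0]
wrist_force: [-0.5, -0.7, 0.4]
finger_gap: 0.0282
```

```bash
python3 -m crank '{"travel":[[0,-0.03,0.5],[0,-0.03,1.0],[0,-0.03,1.5],[0,-0.03,2.0],[0,-0.03,2.0]],"turn":[0,0,0,0,0]}' 28; python3 -m crank '{"travel":[[0,0,0],[0,0,0],[0,0,0],[0,0,0]],"turn":[0,0,0,0]}' 0 30;python3 -c "
from h import *
go((.6173,-.2898,.038),81.5)"
```

```text
clock: 6.87
tcp_pos: [0.6154, -0.2877, 0.0338]
orientation: [-0.003, 0.07, 0.998, 0.002]
wrist_force: [-0.2, 0.2, -1.7]
finger_gap: 0.0278
clock: 7.2
tcp_pos: [0.6187, -0.2898, 0.0392]
orientation: [0.001, 0.07, 0.998, -0.001]
wrist_force: [0.2, 0.4, -1.7]
finger_gap: 0.0116
travel [ 0.034 -0.005  0.031]
turn(rad) 0.009
tcp [ 0.6187 -0.2898  0.0392] jaw 81.99 q6 -0.42 F [ 0.2  0.4 -1.7] gap 11.6 t 7.2
```

```bash
python3 -m crank '{"travel":[[0.08,0,-0.39],[0.22,0,-0.77],[0.40,0,-1.13],[0.60,0,-1.47],[0.84,0,-1.8]],"turn":[0,0,0,0,0]}' 0 30; python3 -m crank '{"travel":[[0,0,0],[0,0,0]],"turn":[0,0]}';python3 -c "
from h import *
go()
s=read_camera('side');cv2.imwrite('pics/l1.png',cv2.resize(s['image'][190:330,260:420,::-1],None,fx=4,fy=4,interpolation=2))"
```

```text
clock: 7.62
tcp_pos: [0.5853, -0.2851, 0.1126]
orientation: [0.002, 0.07, 0.998, -0.001]
wrist_force: [1.5, 0.2, -3.4]
finger_gap: 0.0116
clock: 7.78
tcp_pos: [0.5842, -0.285, 0.1116]
orientation: [0.001, 0.07, 0.998, -0.001]
wrist_force: [-0.9, -0.2, -1.7]
finger_gap: 0.0114
tcp [ 0.5842 -0.285   0.1116] jaw 81.96 q6 -0.44 F [-0.9 -0.2 -1.7] gap 11.4 t 7.78
```

View pics/l1.png

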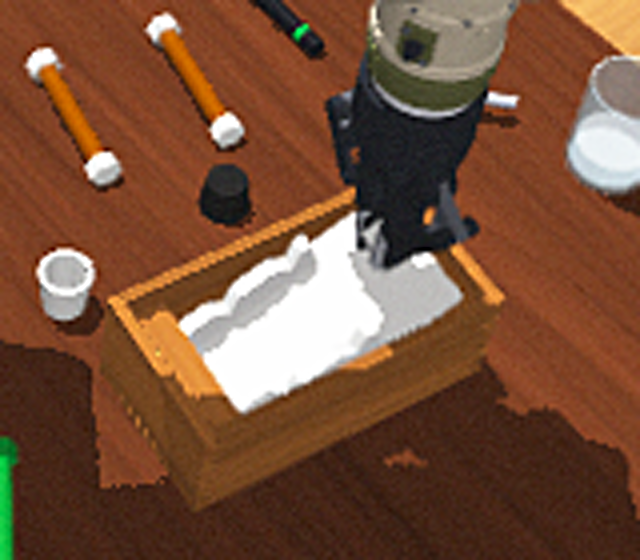

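```bash
python3 -m crank '{"travel":[[0,0,-0.05],[-0.3,0,-0.12],[-0.6,0,-0.25],[-0.95,0,-0.5],[-1.3,0,-0.8]],"turn":[0,0,0,0,0]}' 0 80; python3 -m crank '{"travel":[[-0.1,0,-0.8],[-0.1,0,-1.6],[-0.1,0,-2.4],[-0.1,0,-3.0],[-0.1,0,-3.0]],"turn":[0,0,0,0,0]}';python3 -c "
from h import *
go()
s=read_camera('side');cv2.imwrite('pics/l2.png',cv2.resize(s['image'][150:330,260:460,::-1],None,fx=3,fy=3,interpolation=2))"
```

```text
clock: 8.25
tcp_pos: [0.6353, -0.2913, 0.1397]
orientation: [-0.002, 0.07, 0.998, 0.001]
wrist_force: [0.6, -0.4, -2.5]
finger_gap: 0.0108
clock: 8.67
tcp_pos: [0.6416, -0.2933, 0.2671]
orientation: [0.003, 0.07, 0.998, -0.002]
wrist_force: [-0.3, -0.3, -1.6]
finger_gap: 0.011
tcp [ 0.6416 -0.2933  0.2671] jaw 82.0 q6 -0.4 F [-0.3 -0.3 -1.6] gap 11.0 t 8.67
```

View pics/l2.png

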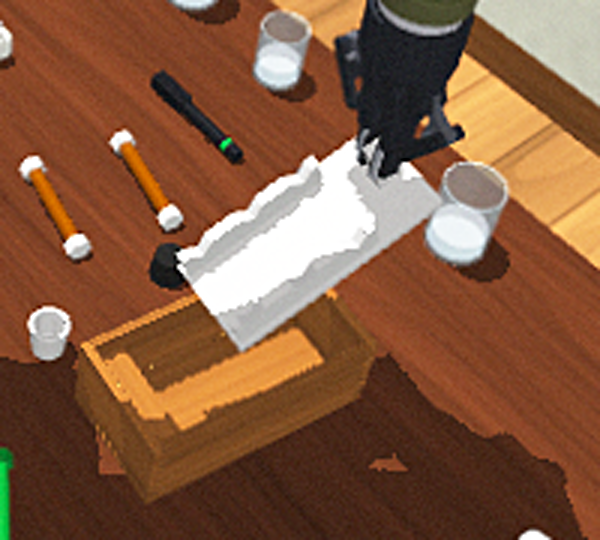

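The tray is out, held at about 25–30°, with its low end at crop (240,345) clear of the rim. Next I'll carry it over to the platform.

```bash
python3 -c "
from h import *
go((.5735,.2557,.267),83.4)"
```

```text
travel [ 3.585 13.35  -0.114]
turn(rad) -0.024
tcp [ 0.6412 -0.2931  0.2641] jaw 82.0 q6 -0.4 F [-0.4  0.  -3. ] gap 10.6 t 8.72
```

```bash
python3 -m crank '{"travel":[[0.2,0.6,0],[0.45,1.4,0],[0.7,2.3,0],[0.95,3.2,0],[1.2,4.1,0]],"turn":[0,0,0,0,-0.024]}'; python3 -m crank '{"travel":[[0.25,0.9,0],[0.5,1.8,0],[0.75,2.7,0],[1.0,3.6,0],[1.2,4.5,0]],"turn":[0,0,0,0,0]}';python3 -m crank '{"travel":[[0.25,0.9,0],[0.5,1.8,0],[0.75,2.7,0],[1.0,3.5,0],[1.2,4.2,0]],"turn":[0,0,0,0,0]}';python3 -c "
from h import *
go((.5735,.2557,.267),83.4)
s=read_camera('side');cv2.imwrite('pics/p1.png',cv2.resize(s['image'][60:210,140:290,::-1],None,fx=4,fy=4,interpolation=2))"
```

```text
clock: 9.13
tcp_pos: [0.6137, -0.1217, 0.2585]
orientation: [-0.002, 0.058, 0.998, 0.001]
wrist_force: [0.3, 0.5, -2.6]
finger_gap: 0.0106
clock: 9.55
tcp_pos: [0.5864, 0.0628, 0.259]
orientation: [-0.002, 0.058, 0.998, -0.0]
wrist_force: [1.3, -0.5, -2.6]
finger_gap: 0.011
clock: 9.97
tcp_pos: [0.5581, 0.2355, 0.2589]
orientation: [-0.002, 0.057, 0.998, -0.001]
wrist_force: [-0.3, 0.1, -2.0]
finger_gap: 0.0105
travel [-0.323  0.546 -0.206]
turn(rad) 0.001
tcp [0.5581 0.2355 0.2589] jaw 83.44 q6 0.38 F [-0.3  0.1 -2. ] gap 10.5 t 9.97
```

View pics/p1.png

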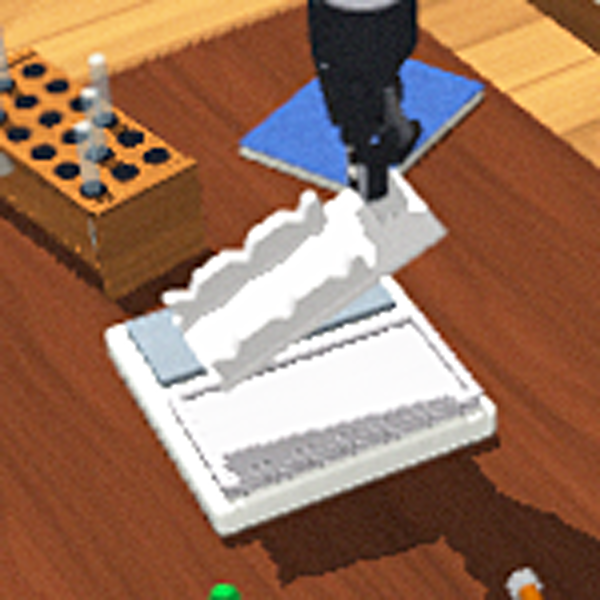

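```bash
python3 - <<'E'
from h import *
s=read_camera("side");_,p,R=tool();print(p.round(4))
H=p+[0,0,.019];a=np.radians(-6.6);ex=np.array([np.cos(a),np.sin(a),0]);ey=np.array([-ex[1],ex[0],0]);ez=np.array([0,0,1])
for th in(15,20,25,30,35,40):
    t=np.radians(th);X=ex*np.cos(t)+ez*np.sin(t);Z=ez*np.cos(t)-ex*np.sin(t)
    print(th,[((proj(s,H+X*x+ey*y+Z*-.048)-[140,60]+.5)*4).round() for x,y in((-.181,-.046),(.019,-.046))])
E
```

```text
[0.5578 0.2374 0.2588]
15 [array([196., 377.]), array([434., 239.])]
20 [array([209., 387.]), array([438., 235.])]
25 [array([223., 396.]), array([442., 230.])]
30 [array([238., 403.]), array([445., 225.])]
35 [array([254., 409.]), array([448., 220.])]
40 [array([271., 413.]), array([451., 215.])]
```

```bash
python3 -m crank '{"travel":[[-0.1,0.2,0],[-0.25,0.4,0],[-0.35,0.5,0.5],[-0.35,0.5,1.2],[-0.35,0.5,2.0]],"turn":[0,0,0,0,0]}';python3 -m crank '{"travel":[[0,0,0],[0,0,0],[0,0,0]],"turn":[0,0,0]}';python3 -c "
from h import *
go((.5735,.2557,.1435),83.4)"
```

```text
clock: 10.48
tcp_pos: [0.5779, 0.2512, 0.1808]
orientation: [0.001, 0.059, 0.998, 0.0]
wrist_force: [-0.0, -0.2, -3.0]
finger_gap: 0.011
clock: 10.73
tcp_pos: [0.577, 0.2511, 0.1825]
orientation: [0.0, 0.058, 0.998, 0.0]
wrist_force: [0.9, 0.7, -1.9]
finger_gap: 0.0105
travel [0.1   0.103 0.974]
turn(rad) -0.002
tcp [0.577  0.2511 0.1825] jaw 83.3 q6 0.4 F [ 0.9  0.7 -1.9] gap 10.5 t 10.73
```

```bash
python3 -m crank '{"travel":[[0.1,0.1,0.0],[0.1,0.1,0.3],[0.1,0.1,0.6],[0.1,0.1,0.85],[0.1,0.1,0.95]],"turn":[0,0,0,0,0]}';python3 -m crank '{"travel":[[0,0,0],[0,0,0],[0,0,0]],"turn":[0,0,0]}' - 30;python3 -c "
from h import *
go((.5735,.2557,.1435),83.4)"
```

```text
clock: 11.15
tcp_pos: [0.5734, 0.2565, 0.1442]
orientation: [0.001, 0.058, 0.998, 0.0]
wrist_force: [4.6, -0.3, 6.3]
finger_gap: 0.0106
clock: 11.4
tcp_pos: [0.573, 0.2564, 0.1449]
orientation: [0.001, 0.058, 0.998, 0.0]
wrist_force: [1.1, 0.3, 0.8]
finger_gap: 0.0111
travel [-0.014 -0.017  0.034]
turn(rad) -0.001
tcp [0.573  0.2564 0.1449] jaw 83.36 q6 0.41 F [1.1 0.3 0.8] gap 11.1 t 11.4
```

```bash
python3 -m crank '{"travel":[[-0.2,0,0.22],[-0.41,0,0.56],[-0.6,0,0.9],[-0.76,0,1.27],[-0.85,0,1.58]],"turn":[0,0,0,0,0]}' - 25;python3 -m crank '{"travel":[[0,0,0],[0,0,0]],"turn":[0,0]}' ;python3 -c "
from h import *
go((.6075,.2517,.0782),83.4)"
```

```text
clock: 11.82
tcp_pos: [0.6089, 0.2518, 0.0786]
orientation: [0.001, 0.058, 0.998, 0.0]
wrist_force: [5.1, -0.2, 3.6]
finger_gap: 0.0107
clock: 11.98
tcp_pos: [0.6059, 0.2515, 0.0778]
orientation: [-0.002, 0.058, 0.998, -0.001]
wrist_force: [-0.2, 0.5, -2.4]
finger_gap: 0.0108
travel [-0.04   0.009 -0.01 ]
turn(rad) -0.001
tcp [0.6059 0.2515 0.0778] jaw 83.34 q6 0.39 F [-0.2  0.5 -2.4] gap 10.8 t 11.98
```

```bash
python3 -m crank '{"travel":[[0,0,0],[0,0,0],[0,0,0]],"turn":[0,0,0]}' 30;python3 -m crank '{"travel":[[0,0,-0.6],[0,0,-1.4],[0,0,-2.3],[0,0,-3.2],[0,0,-3.8]],"turn":[0,0,0,0,0]}' ;python3 -m crank '{"travel":[[0.4,-0.8,0],[0.8,-1.6,0],[1.2,-2.4,0],[1.5,-3.2,0],[1.7,-4.1,0]],"turn":[0,0,0,0,0]}' 50;python3 -c "
from h import *
go()
c=read_camera('top');s=read_camera('side')
A=cv2.resize(c['image'][155:275,130:215,::-1],None,fx=5,fy=5,interpolation=2);B=cv2.resize(s['image'][105:205,160:270,::-1],None,fx=3.2,fy=3.2,interpolation=2)
o=np.zeros((600,425+B.shape[1],3),np.uint8);o[:,:425]=A;o[:B.shape[0],425:]=B;cv2.imwrite('pics/p2.png',o);print(o.shape)
for t in tubes(c): print(np.round(t[0],4),round(t[1],1),round(t[2],4),np.round(t[3]))
"
```

```text
clock: 12.23
tcp_pos: [0.6059, 0.2522, 0.0799]
orientation: [-0.001, 0.058, 0.998, -0.0]
wrist_force: [0.5, 1.3, -0.5]
finger_gap: 0.03
clock: 12.65
tcp_pos: [0.607, 0.2525, 0.2367]
orientation: [0.002, 0.058, 0.998, 0.001]
wrist_force: [0.9, -0.1, -0.7]
finger_gap: 0.03
clock: 13.07
tcp_pos: [0.5182, 0.0968, 0.2328]
orientation: [0.0, 0.057, 0.998, 0.0]
wrist_force: [0.8, -0.0, 0.5]
finger_gap: 0.0502
tcp [0.5182 0.0968 0.2328] jaw 83.47 q6 0.15 F [ 0.8 -0.   0.5] gap 50.2 t 13.07
(600, 777, 3)
[ 0.5449 -0.0244  0.0105] 77.0 0.0776 [292. 205.]
[ 0.644  -0.0425  0.0105] 76.8 0.0895 [297. 166.]
```

View pics/p2.png

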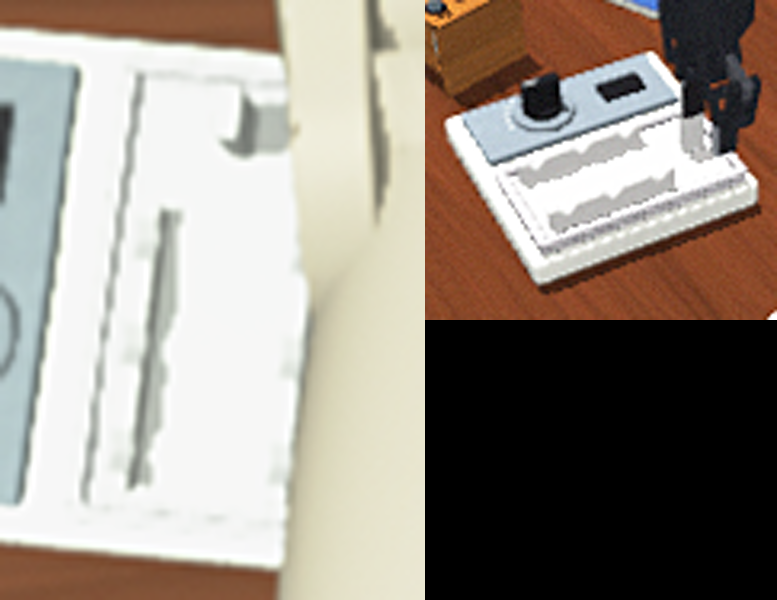

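The tray sits flat inside the lip, with both rails parallel to it and the blade at crop (235,105). Next I'll pick the far tube.

```bash
python3 -m crank '{"travel":[[-0.6,-0.6,0],[-1.2,-1.3,0],[-1.8,-2.0,0],[-2.4,-2.7,0],[-2.9,-3.5,0]],"turn":[0.12,0.24,0.36,0.48,0.6]}';python3 -m crank '{"travel":[[0,0,0],[0,0,0],[0,0,0],[0,0,0],[0,0,0]],"turn":[0.12,0.24,0.36,0.48,0.6]}';python3 -m crank '{"travel":[[0,0,0],[0,0,0],[0,0,0],[0,0,0]],"turn":[0.12,0.24,0.36,0.47]}';python3 -c "
from h import *
go((.6445,-.0426,.12),-13.2)"
```

```text
clock: 13.58
tcp_pos: [0.6205, -0.0558, 0.2326]
orientation: [0.0, 0.352, 0.936, 0.0]
wrist_force: [0.8, 0.2, -0.1]
finger_gap: 0.0499
clock: 14.0
tcp_pos: [0.6193, -0.055, 0.2323]
orientation: [-0.0, 0.614, 0.79, 0.0]
wrist_force: [-0.7, -1.0, -0.7]
finger_gap: 0.0499
clock: 14.33
tcp_pos: [0.6193, -0.0547, 0.2325]
orientation: [-0.0, 0.781, 0.625, 0.0]
wrist_force: [-0.3, -0.6, 0.1]
finger_gap: 0.0502
travel [0.432 0.549 2.812]
turn(rad) 0.01
tcp [ 0.6193 -0.0547  0.2325] jaw -12.62 q6 1.57 F [-0.3 -0.6  0.1] gap 50.2 t 14.33
```

```bash
python3 -m crank '{"travel":[[0.43,0.55,0],[0.43,0.55,0.9],[0.43,0.55,1.8],[0.43,0.55,2.7],[0.43,0.55,3.5]],"turn":[0.01,0.01,0.01,0.01,0.01]}' 50;python3 -m crank '{"travel":[[0,0,0],[0,0,0.0],[0,0,0.0]],"turn":[0,0,0]}';python3 -c "
from h import *
go((.6445,-.0426,.004),-13.2)"
```

```text
clock: 14.75
tcp_pos: [0.6441, -0.0423, 0.0905]
orientation: [-0.0, 0.782, 0.624, 0.0]
wrist_force: [0.4, -0.1, -0.4]
finger_gap: 0.05
clock: 15.0
tcp_pos: [0.6455, -0.0431, 0.0944]
orientation: [0.001, 0.782, 0.623, 0.001]
wrist_force: [0.8, -0.0, 1.1]
finger_gap: 0.05
travel [ 0.006 -0.031  2.26 ]
turn(rad) 0.006
tcp [ 0.6455 -0.0431  0.0944] jaw -12.87 q6 1.6 F [ 0.8 -0.   1.1] gap 50.0 t 15.0
```

```bash
python3 -m crank '{"travel":[[0,-0.02,0.7],[0,-0.02,1.4],[0,-0.02,1.9],[0,-0.02,2.15],[0,-0.02,2.15]],"turn":[0,0,0,0,0]}' 40;python3 -m crank '{"travel":[[0,0,0],[0,0,0.0],[0,0,0.0]],"turn":[0,0,0]}' 0 40;python3 -c "
from h import *
go((.6445,-.0426,.004),-13.2)"
```

```text
clock: 15.42
tcp_pos: [0.6436, -0.043, 0.0065]
orientation: [-0.0, 0.782, 0.623, -0.0]
wrist_force: [-0.8, 0.4, -0.4]
finger_gap: 0.0401
clock: 15.67
tcp_pos: [0.6456, -0.0434, 0.0093]
orientation: [0.002, 0.782, 0.623, 0.002]
wrist_force: [0.1, 0.2, 5.4]
finger_gap: 0.0137
travel [ 0.012 -0.032  0.131]
turn(rad) 0.005
tcp [ 0.6456 -0.0434  0.0093] jaw -12.89 q6 1.6 F [0.1 0.2 5.4] gap 13.7 t 15.67
```

```bash
python3 -m crank '{"travel":[[0,0,0],[0,0,0]],"turn":[0,0]}' 36 40;python3 -m crank '{"travel":[[0,0,0.05],[0,0,0.1],[0,0,0.1]],"turn":[0,0,0]}'; python3 -m crank '{"travel":[[0,0,0],[0,0,0.0],[0,0,0.0],[0,0,0]],"turn":[0,0,0,0]}' 0 40;python3 -c "
from h import *
go((.6445,-.0426,.004),-13.2)"
```

```text
clock: 15.83
tcp_pos: [0.6442, -0.0431, 0.0077]
orientation: [0.001, 0.782, 0.623, 0.001]
wrist_force: [-0.3, 0.6, -0.0]
finger_gap: 0.0356
clock: 16.08
tcp_pos: [0.6429, -0.0429, 0.0018]
orientation: [-0.0, 0.782, 0.623, -0.0]
wrist_force: [-0.1, -0.2, -1.5]
finger_gap: 0.0359
clock: 16.42
tcp_pos: [0.6434, -0.043, 0.0024]
orientation: [-0.0, 0.782, 0.623, 0.0]
wrist_force: [-0.1, -0.2, -0.2]
finger_gap: 0.0141
travel [ 0.015  0.024 -0.039]
turn(rad) 0.005
tcp [ 0.6434 -0.043   0.0024] jaw -12.89 q6 1.6 F [-0.1 -0.2 -0.2] gap 14.1 t 16.42
```

```bash
python3 -m crank '{"travel":[[0,0,-0.5],[0,0,-1.3],[0,0,-2.2],[0,0,-3.1],[0,0,-4]],"turn":[0,0,0,0,0]}' - 50;python3 -m crank '{"travel":[[0,0,0],[0,0,0.0]],"turn":[0,0]}';python3 -c "
from h import *
g3=np.array([.527,.261])+.022*np.array([np.cos(np.radians(-6.6)),np.sin(np.radians(-6.6))]);print(g3)
go((*g3,.16),-6.6)
c=read_camera('top')
im=np.clip((c['image'][155:275,130:215,::-1].astype(float)-90)/165,0,1)**1.5*255
cv2.imwrite('pics/p3.png',cv2.resize(im.astype(np.uint8),None,fx=5,fy=5,interpolation=2))
for t in tubes(c): print(np.round(t[0],4),round(t[1],1),round(t[2],4),np.round(t[3]))
"
```

```text
clock: 16.83
tcp_pos: [0.643, -0.0429, 0.1639]
orientation: [-0.0, 0.782, 0.623, -0.0]
wrist_force: [0.7, -0.9, -0.8]
finger_gap: 0.0141
clock: 17.0
tcp_pos: [0.6454, -0.0433, 0.1657]
orientation: [0.002, 0.782, 0.623, 0.002]
wrist_force: [0.5, 0.1, -0.9]
finger_gap: 0.0138
[0.5488542  0.25847138]
travel [ 6.816 -4.037  0.12 ]
turn(rad) -0.11
tcp [ 0.6454 -0.0433  0.1657] jaw -12.89 q6 1.6 F [ 0.5  0.1 -0.9] gap 13.8 t 17.0
```

View pics/p3.png

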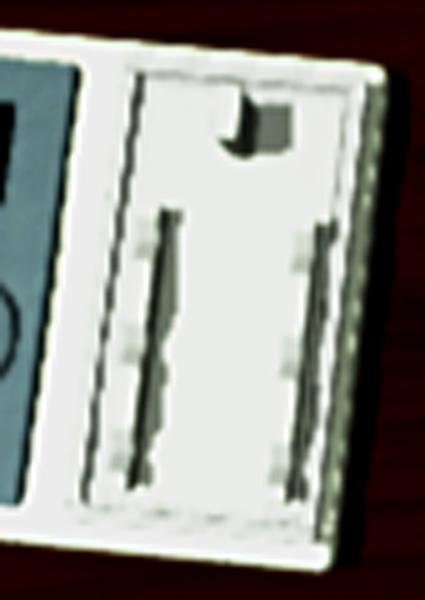

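The tray's notches are clearly visible, left rail at (143,240), (132,345), (122,452) and right rail at (302,250), (291,355), (280,462).

```bash
python3 - <<'E'
from h import *
c=read_camera("top")
f=lambda p:(np.array(p)+.5)/5-.5+np.array((130,155))
L=[onz(c,f(p),.073) for p in((143,240),(132,345),(122,452))];Rr=[onz(c,f(p),.073) for p in((302,250),(291,355),(280,462))]
for a,b,n in zip(L,Rr,(3,2,1)):
    print("groove",n,((a+b)/2).round(4),np.linalg.norm(a-b).round(4),np.degrees(np.arctan2(*(a-b)[[1,0]])).round(1))
v=(L[0]-L[2]+Rr[0]-Rr[2]);print(np.degrees(np.arctan2(v[1],v[0])),np.linalg.norm(v)/2)
print("blade",[onz(c,f(p),.107).round(4) for p in((218,80),(240,82),(236,148),(216,143))])
E
```

```text
groove 3 [0.5479 0.2586 0.073 ] 0.0754 84.8
groove 2 [0.4982 0.2638 0.073 ] 0.0749 84.8
groove 1 [0.4482 0.2687 0.073 ] 0.0739 84.8
-5.810866483829191 0.10022837871499914
blade [array([0.6201, 0.2551, 0.107 ]), array([0.6188, 0.2449, 0.107 ]), array([0.5877, 0.2468, 0.107 ]), array([0.5903, 0.2561, 0.107 ])]
```

```bash
python3 -m crank '{"travel":[[0.6,-0.35,0],[1.3,-0.8,0],[2.1,-1.25,0],[2.9,-1.7,0],[3.7,-2.2,0]],"turn":[-0.02,-0.04,-0.06,-0.08,-0.1]}';python3 -m crank '{"travel":[[0.7,-0.55,0],[1.4,-1.0,0],[2.1,-1.5,0],[2.8,-2.0,0],[2.8,-2.0,0]],"turn":[-0.02,-0.02,-0.02,-0.02,-0.02]}';python3 -c "
from h import *
go((.5482,.2586,.12),-6)"
```

```text
clock: 17.52
tcp_pos: [0.5888, 0.1219, 0.1598]
orientation: [-0.001, 0.75, 0.662, -0.002]
wrist_force: [-0.6, -0.4, -0.5]
finger_gap: 0.0138
clock: 17.93
tcp_pos: [0.5205, 0.2462, 0.1602]
orientation: [-0.002, 0.741, 0.671, -0.002]
wrist_force: [-0.6, -1.0, 1.0]
finger_gap: 0.0139
travel [0.377 0.666 1.   ]
turn(rad) 0.006
tcp [0.5205 0.2462 0.1602] jaw -5.66 q6 1.97 F [-0.6 -1.   1. ] gap 13.9 t 17.93
```

```bash
python3 -m crank '{"travel":[[0.38,0.66,0],[0.38,0.66,0.4],[0.38,0.66,0.9],[0.38,0.66,0.9],[0.38,0.66,0.9]],"turn":[0,0,0,0,0]}';python3 -c "
from h import *
go((.5482,.2586,.071),-6)"
```

```text
clock: 18.35
tcp_pos: [0.551, 0.2534, 0.1237]
orientation: [-0.001, 0.743, 0.669, -0.003]
wrist_force: [-0.4, -0.1, 1.0]
finger_gap: 0.014
travel [ 0.125 -0.076  1.317]
turn(rad) -0.0
tcp [0.551  0.2534 0.1237] jaw -6.03 q6 1.97 F [-0.4 -0.1  1. ] gap 14.0 t 18.35
```

```bash
python3 -m crank '{"travel":[[0.1,-0.06,0.4],[0.1,-0.06,0.6],[0.1,-0.06,0.6],[0.1,-0.06,0.6]],"turn":[0,0,0,0]}';python3 -c "
from h import *
go((.5482,.2586,.071),-6)";python3 -m crank '{"travel":[[0,0,0],[0,0,0]],"turn":[0,0]}'
```

```text
clock: 18.68
tcp_pos: [0.5508, 0.2582, 0.1025]
orientation: [-0.0, 0.743, 0.669, -0.0]
wrist_force: [0.6, -0.1, -0.2]
finger_gap: 0.0138
travel [ 0.004 -0.065  0.788]
turn(rad) -0.0
tcp [0.5508 0.2582 0.1025] jaw -6.03 q6 1.98 F [ 0.6 -0.1 -0.2] gap 13.8 t 18.68
clock: 18.85
tcp_pos: [0.5518, 0.2586, 0.1035]
orientation: [0.0, 0.743, 0.669, 0.001]
wrist_force: [-0.0, -0.1, 0.3]
finger_gap: 0.0134
```

```bash
python3 -m crank '{"travel":[[0,-0.07,0.2],[0,-0.07,0.45],[0,-0.07,0.65],[0,-0.07,0.77],[0,-0.07,0.77]],"turn":[0,0,0,0,0]}';python3 -c "
from h import *
go((.5482,.2586,.071),-6)"
```

```text
clock: 19.27
tcp_pos: [0.5485, 0.2587, 0.0706]
orientation: [0.0, 0.743, 0.669, -0.0]
wrist_force: [1.5, 0.1, -0.4]
finger_gap: 0.0142
travel [-0.003 -0.008 -0.01 ]
turn(rad) -0.0
tcp [0.5485 0.2587 0.0706] jaw -6.03 q6 1.98 F [ 1.5  0.1 -0.4] gap 14.2 t 19.27
```

```bash
python3 -m crank '{"travel":[[0,0,0],[0,0,0],[0,0,0]],"turn":[0,0,0]}' 30;python3 -m crank '{"travel":[[0,0,-0.5],[0,0,-1.2],[0,0,-2.0],[0,0,-2.8],[0,0,-2.8]],"turn":[0,0,0,0,0]}'; python3 -c "
from h import *
c=read_camera('top')
for t in tubes(c): print(np.round(t[0],4),round(t[1],1),round(t[2],4),np.round(t[3]))
go((.5464,-.0175,.18),-12.6)
"
```

```text
clock: 19.52
tcp_pos: [0.5481, 0.2589, 0.0715]
orientation: [-0.0, 0.743, 0.669, -0.0]
wrist_force: [-0.6, 0.8, -0.2]
finger_gap: 0.03
clock: 19.93
tcp_pos: [0.5516, 0.26, 0.191]
orientation: [0.002, 0.743, 0.669, 0.005]
wrist_force: [1.3, 1.0, 0.2]
finger_gap: 0.0298
[0.4425 0.016  0.0105] 92.8 0.0898 [277. 247.]
[ 0.5463 -0.0174  0.0105] 77.3 0.0908 [289. 205.]
travel [-6.906  0.615  0.184]
turn(rad) 0.115
tcp [0.5508 0.2598 0.1881] jaw -6.01 q6 1.98 F [-0.2 -1.  -0.9] gap 30.0 t 19.98
```

Both remaining tubes are where they were. I'll fetch tube 2.

```bash
python3 -m crank '{"travel":[[-0.8,0.07,0],[-1.7,0.15,0],[-2.6,0.23,0],[-3.5,0.3,0],[-4.4,0.4,0]],"turn":[0,0,0,0,0]}' 45;python3 -m crank '{"travel":[[-0.9,0.1,0],[-1.8,0.15,0],[-2.5,0.2,0],[-2.5,0.2,0],[-2.5,0.2,0]],"turn":[0.1,0.115,0.115,0.115,0.115]}';python3 -c "
from h import *
c=read_camera('top')
go((.5463,-.0174,.05),-12.7)
"
```

```text
clock: 20.4
tcp_pos: [0.5447, 0.0809, 0.1826]
orientation: [-0.001, 0.743, 0.669, -0.001]
wrist_force: [0.6, 0.8, -0.3]
finger_gap: 0.0453
clock: 20.82
tcp_pos: [0.5427, -0.0195, 0.1827]
orientation: [-0.001, 0.781, 0.624, -0.0]
wrist_force: [0.8, 0.8, -0.0]
finger_gap: 0.0451
travel [0.041 0.088 3.32 ]
turn(rad) 0.0
tcp [ 0.5427 -0.0183  0.1828] jaw -12.69 q6 1.61 F [-0.1  0.3  0.1] gap 44.8 t 20.87
```

```bash
python3 -m crank '{"travel":[[0.04,0.06,0.7],[0.04,0.06,1.5],[0.04,0.06,2.4],[0.04,0.06,3.2],[0.04,0.06,3.2]],"turn":[0,0,0,0,0]}';python3 -m crank '{"travel":[[0,0,0],[0,0,0]],"turn":[0,0]}' 40;python3 -c "
from h import *
go((.5463,-.0174,.0035),-12.7)
"
```

```text
clock: 21.28
tcp_pos: [0.5407, -0.0145, 0.0493]
orientation: [-0.005, 0.78, 0.626, -0.004]
wrist_force: [-1.3, 0.4, -0.3]
finger_gap: 0.0452
clock: 21.45
tcp_pos: [0.5469, -0.0162, 0.057]
orientation: [0.0, 0.78, 0.626, 0.0]
wrist_force: [1.0, -0.3, 0.4]
finger_gap: 0.0395
travel [-0.032 -0.01   1.338]
turn(rad) 0.003
tcp [ 0.5469 -0.0162  0.057 ] jaw -12.52 q6 1.61 F [ 1.  -0.3  0.4] gap 39.5 t 21.45
```

```bash
python3 -m crank '{"travel":[[-0.03,0,0.5],[-0.03,0,1.0],[-0.03,0,1.33],[-0.03,0,1.33],[-0.03,0,1.33]],"turn":[0,0,0,0,0]}';python3 -m crank '{"travel":[[0,0,0],[0,0,0],[0,0,0],[0,0,0]],"turn":[0,0,0,0]}' 0 40;python3 -c "
from h import *
go((.5463,-.0174,.0035),-12.7)
"
```

```text
clock: 21.87
tcp_pos: [0.547, -0.0182, 0.0042]
orientation: [0.001, 0.78, 0.625, 0.001]
wrist_force: [-1.0, 1.0, 0.0]
finger_gap: 0.0401
clock: 22.2
tcp_pos: [0.5475, -0.0184, 0.0047]
orientation: [0.001, 0.78, 0.625, 0.001]
wrist_force: [-0.2, 0.9, 5.7]
finger_gap: 0.0141
travel [ 0.018 -0.035  0.029]
turn(rad) 0.002
tcp [ 0.5475 -0.0184  0.0047] jaw -12.6 q6 1.61 F [-0.2  0.9  5.7] gap 14.1 t 22.2
```

```bash
python3 -m crank '{"travel":[[0,0,-0.5],[0,0,-1.3],[0,0,-2.2],[0,0,-3.1],[0,0,-4]],"turn":[0,0,0,0,0]}' - 50;python3 -m crank '{"travel":[[0,0,0],[0,0,0]],"turn":[-0.1,-0.115]}' ;python3 -c "
from h import *
go((.4985,.2638,.16),-6)
"
```

```text
clock: 22.62
tcp_pos: [0.5456, -0.0182, 0.1652]
orientation: [0.0, 0.78, 0.625, 0.0]
wrist_force: [1.6, -0.2, -0.7]
finger_gap: 0.014
clock: 22.78
tcp_pos: [0.548, -0.0186, 0.1664]
orientation: [0.003, 0.742, 0.67, 0.002]
wrist_force: [-0.0, 0.3, -1.1]
finger_gap: 0.0136
travel [ 6.898 -1.951  0.143]
turn(rad) 0.003
tcp [ 0.548  -0.0186  0.1664] jaw -5.84 q6 1.49 F [-0.   0.3 -1.1] gap 13.6 t 22.78
```

```bash
python3 -m crank '{"travel":[[0.8,-0.2,0],[1.6,-0.4,0],[2.5,-0.7,0],[3.4,-0.95,0],[4.2,-1.2,0]],"turn":[0,0,0,0,0]}';python3 -m crank '{"travel":[[0.9,-0.25,0],[1.8,-0.5,0],[2.5,-0.7,0.2],[2.7,-0.75,0.6],[2.7,-0.75,1.1]],"turn":[0,0,0,0,0]}';python3 -m crank '{"travel":[[0,0,0],[0,0,0],[0,0,0]],"turn":[0,0,0]}';python3 -c "
from h import *
go((.4985,.2638,.072),-6)
"
```

```text
clock: 23.2
tcp_pos: [0.5142, 0.1555, 0.1615]
orientation: [-0.001, 0.744, 0.668, -0.001]
wrist_force: [1.0, -0.4, -0.4]
finger_gap: 0.014
clock: 23.62
tcp_pos: [0.4966, 0.2673, 0.1183]
orientation: [0.0, 0.742, 0.67, 0.001]
wrist_force: [0.1, 0.3, -0.1]
finger_gap: 0.0139
clock: 23.87
tcp_pos: [0.497, 0.264, 0.1187]
orientation: [-0.0, 0.744, 0.669, -0.0]
wrist_force: [0.7, -0.2, -0.3]
finger_gap: 0.0138
travel [-0.     0.038  1.167]
turn(rad) -0.002
tcp [0.497  0.264  0.1187] jaw -6.09 q6 2.02 F [ 0.7 -0.2 -0.3] gap 13.8 t 23.87
```

```bash
python3 -m crank '{"travel":[[0,0.03,0.4],[0,0.03,0.8],[0,0.03,1.05],[0,0.03,1.15],[0,0.03,1.15]],"turn":[0,0,0,0,0]}';python3 -m crank '{"travel":[[0,0,0]],"turn":[0]}';python3 -m crank '{"travel":[[0,0,0],[0,0,0],[0,0,0]],"turn":[0,0,0]}' 30;python3 -m crank '{"travel":[[0,0,-0.5],[0,0,-1.2],[0,0,-2.0],[0,0,-2.8],[0,0,-2.8]],"turn":[0,0,0,0,0]}'; python3 -c "
from h import *
c=read_camera('top')
for t in tubes(c): print(np.round(t[0],4),round(t[1],1),round(t[2],4),np.round(t[3]))
for t in tubes(c,.0783): print(np.round(t[0],4),round(t[1],1),round(t[2],4),np.round(t[3]))
go((.4425,.016,.18),2.7)
"
```

```text
clock: 24.28
tcp_pos: [0.499, 0.2638, 0.0729]
orientation: [0.0, 0.744, 0.669, 0.0]
wrist_force: [0.4, 0.4, -1.5]
finger_gap: 0.0143
clock: 24.37
tcp_pos: [0.4988, 0.2641, 0.0732]
orientation: [0.0, 0.744, 0.669, 0.0]
wrist_force: [-0.5, 0.3, -0.2]
finger_gap: 0.0139
clock: 24.62
tcp_pos: [0.4986, 0.2644, 0.0731]
orientation: [0.0, 0.743, 0.669, 0.0]
wrist_force: [-0.6, 0.0, -0.6]
finger_gap: 0.0302
clock: 25.03
tcp_pos: [0.5016, 0.2656, 0.1916]
orientation: [0.002, 0.743, 0.669, 0.005]
wrist_force: [0.5, -0.3, 0.9]
finger_gap: 0.0296
[0.5035 0.2627 0.0105] 82.7 0.0629 [177. 225.]
[0.4999 0.0042 0.0105] 92.8 0.0902 [281. 224.]
[0.4959 0.2521 0.0783] 82.7 0.0594 [177. 225.]
[0.4924 0.008  0.0783] 92.8 0.0851 [281. 224.]
travel [-6.351 -0.798  0.192]
turn(rad) -0.152
tcp [0.5008 0.2653 0.1888] jaw -6.01 q6 2.02 F [-0.9 -0.   0.6] gap 29.7 t 25.08
```

The last tube was knocked and now lies at (0.500, 0.004), direction 92.8°. I'll go there.

```bash
python3 -m crank '{"travel":[[-0.8,-0.08,0],[-1.7,-0.17,0],[-2.6,-0.27,0],[-3.5,-0.37,0],[-4.4,-0.45,0]],"turn":[0,0,0,0,0]}' 45;python3 -m crank '{"travel":[[-0.9,-0.1,0],[-1.7,-0.2,0],[-2.0,-0.2,0],[-2.0,-0.2,0],[-2.0,-0.2,0]],"turn":[-0.1,-0.154,-0.154,-0.154,-0.154]}';python3 -c "
from h import *
c=read_camera('top')
for t in tubes(c): print(np.round(t[0],4),round(t[1],1),round(t[2],4),np.round(t[3]))
go((.4999,.0042,.05),2.8)
"
```

```text
clock: 25.5
tcp_pos: [0.4606, 0.0899, 0.1836]
orientation: [-0.0, 0.743, 0.669, -0.0]
wrist_force: [1.5, -0.9, 0.3]
finger_gap: 0.0451
clock: 25.92
tcp_pos: [0.4452, 0.012, 0.1839]
orientation: [-0.0, 0.69, 0.723, -0.0]
wrist_force: [-0.1, 0.0, -0.3]
finger_gap: 0.045
[0.5049 0.2788 0.0105] 83.0 0.0952 [170. 225.]
[0.5582 0.2726 0.0105] 83.6 0.0935 [173. 203.]
travel [-0.278  1.354  3.35 ]
turn(rad) -0.001
tcp [0.4454 0.0126 0.184 ] jaw 2.76 q6 1.37 F [-0.7 -0.9 -0.3] gap 45.1 t 25.97
```

```bash
python3 -m crank '{"travel":[[-0.1,0.7,0],[-0.28,1.35,0],[-0.28,1.35,0.9],[-0.28,1.35,1.8],[-0.28,1.35,2.7]],"turn":[0,0,0,0,0]}' 40;python3 -m crank '{"travel":[[0,0,0.5],[0,0,0.5],[0,0,0.5]],"turn":[0,0,0]}';python3 -c "
from h import *
go((.4999,.0042,.0035),2.8)
"
```

```text
clock: 26.38
tcp_pos: [0.5014, 0.0053, 0.0754]
orientation: [0.001, 0.689, 0.725, 0.001]
wrist_force: [0.6, -0.6, -1.1]
finger_gap: 0.0401
clock: 26.63
tcp_pos: [0.499, 0.0053, 0.0555]
orientation: [-0.001, 0.689, 0.725, -0.001]
wrist_force: [0.0, -0.5, -0.0]
finger_gap: 0.0396
travel [-0.029  0.024  1.299]
turn(rad) 0.002
tcp [0.499  0.0053 0.0555] jaw 2.91 q6 1.37 F [ 0.  -0.5 -0. ] gap 39.6 t 26.63
```

```bash
python3 -m crank '{"travel":[[-0.03,0,0.5],[-0.03,0,1.0],[-0.03,0,1.3],[-0.03,0,1.3],[-0.03,0,1.3]],"turn":[0,0,0,0,0]}';python3 -m crank '{"travel":[[0,0,0],[0,0,0],[0,0,0],[0,0,0]],"turn":[0,0,0,0]}' 0 40;python3 -c "
from h import *
go((.4999,.0042,.0035),2.8)
"
```

```text
clock: 27.05
tcp_pos: [0.5013, 0.003, 0.0059]
orientation: [0.001, 0.689, 0.724, 0.001]
wrist_force: [0.4, -0.3, 0.2]
finger_gap: 0.0401
clock: 27.38
tcp_pos: [0.5018, 0.0026, 0.0064]
orientation: [0.001, 0.689, 0.724, 0.001]
wrist_force: [-0.1, 0.8, 5.5]
finger_gap: 0.0143
travel [ 0.041 -0.046  0.072]
turn(rad) 0.0
tcp [0.5018 0.0026 0.0064] jaw 2.82 q6 1.37 F [-0.1  0.8  5.5] gap 14.3 t 27.38
```

```bash
python3 -m crank '{"travel":[[0,0,-0.5],[0,0,-1.3],[0,0,-2.2],[0,0,-3.1],[0,0,-4]],"turn":[0,0,0,0,0]}' - 50;python3 -m crank '{"travel":[[0,0,0],[0,0,0]],"turn":[0.1,0.154]}' ;python3 -c "
from h import *
go((.4488,.268,.16),-6)
"
```

```text
clock: 27.8
tcp_pos: [0.5, 0.0027, 0.1672]
orientation: [0.0, 0.69, 0.724, 0.0]
wrist_force: [1.7, -0.5, -0.7]
finger_gap: 0.0135
clock: 27.97
tcp_pos: [0.5026, 0.0023, 0.1687]
orientation: [0.003, 0.745, 0.667, 0.003]
wrist_force: [-0.6, -0.1, -0.5]
finger_gap: 0.0139
travel [ 6.455 -2.064  0.2  ]
turn(rad) -0.005
tcp [0.5026 0.0023 0.1687] jaw -6.26 q6 1.52 F [-0.6 -0.1 -0.5] gap 13.9 t 27.97
```

```bash
python3 -m crank '{"travel":[[0.8,-0.25,0],[1.6,-0.5,0],[2.5,-0.8,0],[3.4,-1.1,0],[4.2,-1.35,0]],"turn":[0,0,0,0,0]}';python3 -m crank '{"travel":[[0.9,-0.3,0],[1.8,-0.55,0],[2.25,-0.7,0.2],[2.25,-0.7,0.6],[2.25,-0.7,1.1]],"turn":[0,0,0,0,0]}';python3 -m crank '{"travel":[[0,0,0],[0,0,0],[0,0,0]],"turn":[0,0,0]}';python3 -c "
from h import *
go((.4488,.268,.072),-6)
"
```

```text
clock: 28.38
tcp_pos: [0.4636, 0.1772, 0.1657]
orientation: [0.0, 0.743, 0.669, 0.001]
wrist_force: [0.2, 0.2, -0.3]
finger_gap: 0.0136
clock: 28.8
tcp_pos: [0.4466, 0.2702, 0.1223]
orientation: [0.001, 0.742, 0.67, 0.002]
wrist_force: [0.1, 1.1, -1.7]
finger_gap: 0.0135
clock: 29.05
tcp_pos: [0.4462, 0.2678, 0.1218]
orientation: [0.0, 0.743, 0.669, 0.001]
wrist_force: [0.2, 0.9, -0.5]
finger_gap: 0.0137
travel [0.01  0.063 1.244]
turn(rad) -0.001
tcp [0.4462 0.2678 0.1218] jaw -6.04 q6 2.06 F [ 0.2  0.9 -0.5] gap 13.7 t 29.05
```

```bash
python3 -m crank '{"travel":[[0,0.05,0.4],[0,0.05,0.8],[0,0.05,1.1],[0,0.05,1.22],[0,0.05,1.22]],"turn":[0,0,0,0,0]}';python3 -m crank '{"travel":[[0,0,0]],"turn":[0]}';python3 -m crank '{"travel":[[0,0,0],[0,0,0],[0,0,0]],"turn":[0,0,0]}' 30;python3 -m crank '{"travel":[[0,0,-0.5],[0,0,-1.2],[0,0,-2.0],[0,0,-2.8],[0,0,-2.8]],"turn":[0,0,0,0,0]}'; python3 -m crank '{"travel":[[-0.9,0,0],[-1.8,0,0],[-2.7,0,0],[-3.6,0,0],[-4.5,0,0]],"turn":[0,0,0,0,0]}';python3 -c "
from h import *
c=read_camera('top');s=read_camera('side')
for t in tubes(c,.0783): print(np.round(t[0],4),round(t[1],1),round(t[2],4),np.round(t[3]))
go((.5125,.391,.2),76.5)
A=cv2.resize(c['image'][155:275,90:215,::-1],None,fx=3.4,fy=3.4,interpolation=2);B=cv2.resize(s['image'][105:205,160:270,::-1],None,fx=3.2,fy=3.2,interpolation=2)
o=np.zeros((410,A.shape[1]+B.shape[1],3),np.uint8);o[:A.shape[0],:A.shape[1]]=A;o[:B.shape[0],A.shape[1]:]=B;cv2.imwrite('pics/p4.png',o);print(o.shape)
"
```

```text
clock: 29.47
tcp_pos: [0.4493, 0.2674, 0.0741]
orientation: [0.001, 0.744, 0.668, 0.001]
wrist_force: [-1.1, -1.5, 4.7]
finger_gap: 0.0137
clock: 29.55
tcp_pos: [0.4493, 0.2674, 0.0741]
orientation: [0.001, 0.744, 0.669, 0.001]
wrist_force: [-1.6, -2.5, 4.1]
finger_gap: 0.0134
clock: 29.8
tcp_pos: [0.4483, 0.2677, 0.0725]
orientation: [0.0, 0.743, 0.669, 0.001]
wrist_force: [-0.5, -0.1, 0.7]
finger_gap: 0.0296
clock: 30.22
tcp_pos: [0.451, 0.2691, 0.1903]
orientation: [0.002, 0.743, 0.669, 0.005]
wrist_force: [1.4, -0.3, 0.9]
finger_gap: 0.0297
clock: 30.63
tcp_pos: [0.4284, 0.0873, 0.1838]
orientation: [0.0, 0.743, 0.669, 0.0]
wrist_force: [1.5, 0.7, 0.6]
finger_gap: 0.03
[0.4478 0.2709 0.0783] 83.1 0.0903 [168. 246.]
[0.4972 0.2674 0.0783] 83.0 0.0899 [170. 225.]
[0.5475 0.2615 0.0783] 83.6 0.0883 [173. 203.]
travel [ 7.842  1.242 -0.415]
turn(rad) -1.446
tcp [0.4283 0.0848 0.1837] jaw -6.37 q6 1.69 F [ 0.2  0.3 -0.4] gap 30.0 t 30.73
(410, 777, 3)
```

View pics/p4.png

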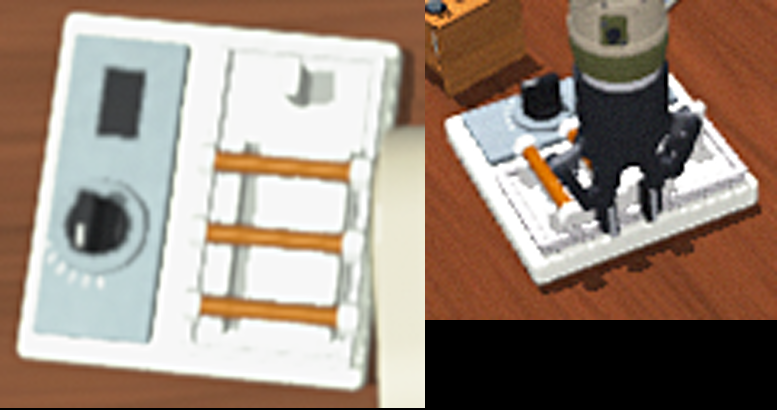

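All three tubes lie crosswise in their grooves. They are within about 3.5 mm of the groove centres and 1.2° of the tray's y axis, and the knob is still off. Next is the knob.

```bash
python3 -m crank '{"travel":[[0.8,0.1,-0.3],[1.7,0.25,-0.4],[2.6,0.4,-0.4],[3.5,0.5,-0.4],[4.4,0.7,-0.4]],"turn":[0,0,0,0,0]}' 40 60;python3 -m crank '{"travel":[[0.9,0.2,0],[1.8,0.4,0],[2.7,0.5,0],[3.5,0.6,0],[3.5,0.6,0]],"turn":[-0.1,-0.22,-0.34,-0.46,-0.58]}';python3 -m crank '{"travel":[[0,0,0],[0,0,0],[0,0,0],[0,0,0],[0,0,0]],"turn":[-0.12,-0.24,-0.36,-0.48,-0.6]}';python3 -m crank '{"travel":[[0,0,0],[0,0,0],[0,0,0]],"turn":[-0.12,-0.24,-0.26]}';python3 -c "
from h import *
go((.5145,.395,.1),76.8)"
```

```text
clock: 31.15
tcp_pos: [0.4749, 0.2631, 0.1999]
orientation: [-0.0, 0.743, 0.669, 0.0]
wrist_force: [1.0, -0.2, 0.7]
finger_gap: 0.04
clock: 31.57
tcp_pos: [0.5138, 0.4037, 0.198]
orientation: [-0.001, 0.516, 0.856, 0.001]
wrist_force: [-0.2, -1.6, 1.0]
finger_gap: 0.04
clock: 31.98
tcp_pos: [0.5132, 0.3985, 0.1993]
orientation: [-0.0, 0.242, 0.97, 0.0]
wrist_force: [-0.2, 0.1, 0.4]
finger_gap: 0.04
clock: 32.23
tcp_pos: [0.5132, 0.3983, 0.1993]
orientation: [-0.0, 0.115, 0.993, 0.0]
wrist_force: [0.8, 0.6, 0.4]
finger_gap: 0.0397
travel [-0.051 -0.072  2.484]
turn(rad) -0.001
tcp [0.5132 0.3983 0.1993] jaw 76.74 q6 0.77 F [0.8 0.6 0.4] gap 39.7 t 32.23
```

```bash
python3 -m crank '{"travel":[[-0.04,-0.06,0.7],[-0.04,-0.06,1.5],[-0.04,-0.06,2.3],[-0.04,-0.06,2.9],[-0.04,-0.06,3.25]],"turn":[0,0,0,0,0]}';python3 -m crank '{"travel":[[0,0,0],[0,0,0]],"turn":[0,0]}';python3 -c "
from h import *
go((.5145,.395,.068),76.8)";python3 -m crank '{"travel":[[0,0,0],[0,0,0],[0,0,0],[0,0,0]],"turn":[0,0,0,0]}' 0 60
```

```text
clock: 32.65
tcp_pos: [0.5125, 0.3942, 0.0659]
orientation: [-0.002, 0.119, 0.993, -0.001]
wrist_force: [-1.0, -0.2, -0.1]
finger_gap: 0.0401
clock: 32.82
tcp_pos: [0.5138, 0.3948, 0.0689]
orientation: [-0.001, 0.118, 0.993, -0.001]
wrist_force: [0.3, 0.4, 0.6]
finger_gap: 0.0397
travel [-0.016  0.009  0.022]
turn(rad) -0.007
tcp [0.5138 0.3948 0.0689] jaw 76.42 q6 0.77 F [0.3 0.4 0.6] gap 39.7 t 32.82
clock: 33.15
tcp_pos: [0.5158, 0.3958, 0.0718]
orientation: [0.001, 0.118, 0.993, 0.001]
wrist_force: [-0.2, 1.4, 5.9]
finger_gap: 0.0123
```

```bash
python3 -m crank '{"travel":[[0,0,0],[0,0,0],[0,0,0],[0,0,0],[0,0,0]],"turn":[0.12,0.24,0.36,0.48,0.6]}'; python3 -m crank '{"travel":[[0,0,0],[0,0,0],[0,0,0],[0,0,0],[0,0,0]],"turn":[0.12,0.24,0.36,0.48,0.6]}';python3 -m crank '{"travel":[[0,0,0],[0,0,0],[0,0,0]],"turn":[0,0,0]}';python3 -m crank '{"travel":[[0,0,0],[0,0,0],[0,0,0]],"turn":[0,0,0]}' 40;python3 -m crank '{"travel":[[0,0,-0.6],[0,0,-1.4],[0,0,-2.3],[0,0,-3.2],[0,0,-4.0]],"turn":[0,0,0,0,0]}';python3 -c "
from h import *
go((.4,-.05,.25),8)"
```

```text
clock: 33.57
tcp_pos: [0.5155, 0.3952, 0.0718]
orientation: [0.001, 0.409, 0.913, 0.001]
wrist_force: [-2.1, -1.1, 7.3]
finger_gap: 0.0126
clock: 33.98
tcp_pos: [0.515, 0.3949, 0.0719]
orientation: [0.001, 0.659, 0.752, 0.001]
wrist_force: [-1.9, -1.9, 9.0]
finger_gap: 0.0127
clock: 34.23
tcp_pos: [0.5149, 0.3949, 0.0719]
orientation: [0.001, 0.656, 0.755, 0.001]
wrist_force: [-1.8, -3.3, 8.1]
finger_gap: 0.0121
clock: 34.48
tcp_pos: [0.5147, 0.3946, 0.0698]
orientation: [0.0, 0.658, 0.753, 0.0]
wrist_force: [0.1, -0.1, -0.4]
finger_gap: 0.0397
clock: 34.9
tcp_pos: [0.5147, 0.3945, 0.2318]
orientation: [0.0, 0.658, 0.753, 0.0]
wrist_force: [0.6, 0.5, 0.3]
finger_gap: 0.0403
travel [-10.628  -4.328  -0.46 ]
turn(rad) -0.006
tcp [0.5147 0.3945 0.2318] jaw 7.68 q6 1.97 F [0.6 0.5 0.3] gap 40.3 t 34.9
```

Next I'll retreat towards the right so nothing is occluded, then check.

```bash
python3 -m crank '{"travel":[[-0.9,-0.3,0],[-1.8,-0.7,0],[-2.7,-1.0,0],[-3.6,-1.4,0],[-4.5,-1.8,0]],"turn":[0,0,0,0,0]}';python3 -m crank '{"travel":[[-0.9,-0.3,0],[-1.8,-0.7,0],[-2.7,-1.0,0],[-3.6,-1.4,0],[-4.5,-1.8,0]],"turn":[0,0,0,0,0]}';python3 -m crank '{"travel":[[-0.9,0,0],[-1.8,0,0],[-2.7,0,0],[-3.6,0,0],[-3.6,0,0]],"turn":[0,0,0,0,0]}';python3 -c "
from h import *
go()
c=read_camera('top');s=read_camera('side')
for t in tubes(c,.0783): print(np.round(t[0],4),round(t[1],1),round(t[2],4),np.round(t[3]))
A=cv2.resize(c['image'][155:275,90:215,::-1],None,fx=3.4,fy=3.4,interpolation=2);B=cv2.resize(s['image'][105:205,160:270,::-1],None,fx=3.2,fy=3.2,interpolation=2)
o=np.zeros((410,A.shape[1]+B.shape[1],3),np.uint8);o[:A.shape[0],:A.shape[1]]=A;o[:B.shape[0],A.shape[1]:]=B;cv2.imwrite('pics/p5.png',o)
"
```

```text
clock: 35.32
tcp_pos: [0.4669, 0.205, 0.2294]
orientation: [0.0, 0.658, 0.753, -0.0]
wrist_force: [1.0, -1.2, -0.4]
finger_gap: 0.0397
clock: 35.73
tcp_pos: [0.4196, 0.0169, 0.2297]
orientation: [0.0, 0.658, 0.753, 0.0]
wrist_force: [0.5, -0.2, -0.1]
finger_gap: 0.0401
clock: 36.15
tcp_pos: [0.4408, -0.1299, 0.2296]
orientation: [0.002, 0.66, 0.751, -0.001]
wrist_force: [1.0, -0.2, 1.0]
finger_gap: 0.04
tcp [ 0.4408 -0.1299  0.2296] jaw 7.33 q6 0.98 F [ 1.  -0.2  1. ] gap 40.0 t 36.15
[0.4478 0.2709 0.0783] 83.1 0.0903 [168. 246.]
[0.4972 0.2674 0.0783] 83.0 0.0899 [170. 225.]
[0.5475 0.2615 0.0783] 83.6 0.0883 [173. 203.]
```

View pics/p5.png

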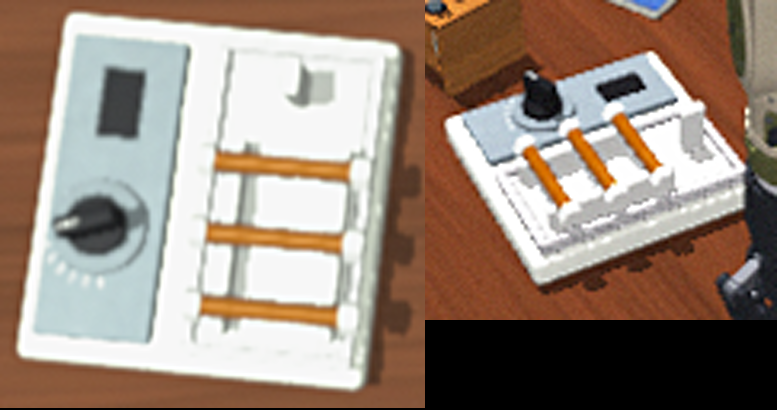

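The knob is back at its starting run position, with its tip at crop (60,225). The tubes and tray haven't moved, and the arm is clear.

```bash
python3 -c "
from workcell import *
print(hand_in())"
```

```text
the job is handed in; nothing more can be done
None
```

The job is done and handed in at about 36 s of the 200 s allowed. The hand-in gives no verdict, so what follows is from my own checks.

- **Order of work:** I turned the timer knob to off, then lifted the tray blade end first at about 25° and drew it out from under the strip. I set it flat inside the platform lip, laid all three amber tubes one to a groove, and turned the knob clockwise back to run. One tube was knocked about 6 cm aside partway through; I measured it again and picked it from its new place.
- **Last checks:**
  - The tubes read within about 1 mm along the tray, 2–4 mm along their own length and 1.2° of the grooves. These are camera readings, with calibration good to about 2 mm.
  - The grooves themselves came out within about 1 mm of where the platform position puts them.
  - The knob's pointer is back where it was at the start, and the arm was clear of everything.
- **Disagreement:** my two estimates of the knob's axis differed by about 5 mm, camera against gripper. The bar turned the full way both times regardless.
- **Not checked:** I did not measure how far the pen, stopper, cup and clamp might have moved. The arm stayed clear of them, and the wrist force stayed under 10 N at every reading.

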